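# Load a bench shaker to its fill line, latch the gate and set the speed

## Task

Load the bench shaker: lay all the white sample boxes flat on its platform, in line with the outline on the mat, and make up the stack with aluminium filler plates until its top is level with the fill line on the gauge; a plate left in the shaker counts, and plates you do not need stay on the bench clear of the shaker. Then push the gate shut until it snaps in behind its catch, and have the speed dial turned to 4 against its index line when you finish. Do not disturb the other things on the bench.

Things in the scene. Friction and masses are not known exactly. Their poses are not given: they have to be found in the camera images.
- shaker: low white bench shaker, fixed to the bench; origin on the bench under the centre of its loading platform. Control head with the dial at its -x end (x -180 to -90 mm, 220 mm wide, 95 mm high), gate on the -y side, gauge at the +x, +y corner. The platform is open above and to +y; a cross bar between posts stands at each end, 72 mm from the centre along x, its top 60 mm above the platform.
- platform (a point): centre of the platform's top (rubber mat with a thin white outline of the 84 x 54 mm footprint), 60 mm above the bench; axes as the shaker's: pieces lie with their long side along its x. All pieces have the same footprint and stack flat on each other.
- fill_line (a point): the fill line: long dark line across the upright aluminium gauge strip at the far corner of the platform, 96 mm above the platform (the height of four boxes, of eight plates, or of any mix that adds up: a box is as tall as two plates). The strip also has a short tick every 12 mm
- gate (a joint): gate angle, rad: 0 shut, 1.25 to 1.7 at the start, stop at 1.9; opens outwards, counterclockwise from above. Clear pane in an aluminium frame on an upright hinge, 122 mm long, 66 to 174 mm above the bench. It stays where it is left until it meets a spring ball catch at about 0.1 rad; about 5 N at the free end pushes it past, then the ball holds it at 0
- gate_hinge (a point): on the gate's hinge axis, 168 mm above the bench, at mid height of the top rail; turns with the gate, which extends from here along the point's -x; outer face towards the point's -y (top rail 10 mm thick, 12 mm tall: face 5 mm out; pane 2 mm out). Shut, its x is the shaker's x
- gate_end (a point): on the top edge of the gate's top rail, 100 mm from the hinge near the free end, 174 mm above the bench. A hold-down lip on the inner side of the rail (60 mm long) reaches 32 mm inwards, its underside 6 mm above the fill line's height, over the edge of the finished stack; a stack higher than the line blocks it
- dial (a joint): speed dial, rad: 0 at number 0, grows turning clockwise from above, 0.5236 rad (30 degrees) per number, numbers 0 to 10 (4 is at 2.094); between 0 and 0.9 at the start. Stays where it is left, stops at 0 and 10, turns with about 0.04 Nm. Black bar grip on an aluminium skirt of 68 mm diameter
- dial_grip (a point): on the dial's axis, 116 mm above the bench, where to grip the bar (46 mm long along the point's x, 14 mm wide, top at 126 mm). White pointer on the bar (-x) points to the skirt's line 0; a line per number (0, 5, 10 longer), short ones for halves, no figures, following counterclockwise; read at the short dark index line on the head at the dial's robot side (shaker's -x)
- box1: closed sample box, plain white plastic, 84 (its x) x 54 (y) x 24 mm tall, with a lid seam and a small snap tab on one short end, about 0.08 to 0.15 kg; origin at its centre (12 mm above its underside), z up; in the stack either face may be up. One to three of the three are present; each lies flat on the bench.
- box2: closed sample box, plain white plastic, 84 (its x) x 54 (y) x 24 mm tall, with a lid seam and a small snap tab on one short end, about 0.08 to 0.15 kg; origin at its centre (12 mm above its underside), z up; in the stack either face may be up. One to three of the three are present; each lies flat on the bench.
- box3: closed sample box, plain white plastic, 84 (its x) x 54 (y) x 24 mm tall, with a lid seam and a small snap tab on one short end, about 0.08 to 0.15 kg; origin at its centre (12 mm above its underside), z up; in the stack either face may be up. One to three of the three are present; each lies flat on the bench.
- plate1: filler plate, plain bare aluminium, 84 (its x) x 54 (y) x 12 mm thick, two small dark bolt holes, 0.15 kg; origin at its centre (6 mm above its underside). Bottom of a pile of three on the bench
- plate2: filler plate, plain bare aluminium, 84 (its x) x 54 (y) x 12 mm thick, two small dark bolt holes, 0.15 kg; origin at its centre (6 mm above its underside). Middle of a pile of three on the bench
- plate3: filler plate, plain bare aluminium, 84 (its x) x 54 (y) x 12 mm thick, two small dark bolt holes, 0.15 kg; origin at its centre (6 mm above its underside). Top of a pile of three on the bench
- plate4: filler plate, plain bare aluminium, 84 (its x) x 54 (y) x 12 mm thick, two small dark bolt holes, 0.15 kg; origin at its centre (6 mm above its underside). Bottom of a pile of two on the bench
- plate5: filler plate, plain bare aluminium, 84 (its x) x 54 (y) x 12 mm thick, two small dark bolt holes, 0.15 kg; origin at its centre (6 mm above its underside). Top of a pile of two on the bench
- plate6: filler plate, plain bare aluminium, 84 (its x) x 54 (y) x 12 mm thick, two small dark bolt holes, 0.15 kg; origin at its centre (6 mm above its underside). May be absent; if present it already lies in place on the shaker's platform at the start
- tape: bystander: paper tape roll lying flat, 64 mm diameter, 19 mm high, among the task's pieces; origin under its centre
- marker: bystander: marker pen lying on the bench, 132 mm long (x), 11 mm thick; origin under its middle
- tube_rack: bystander: yellow tube rack, 210 (x) x 66 x 50 mm, tubes up to 80 mm; origin under its centre
- dishes: bystander: stack of three small culture dishes, 60 mm diameter, 43 mm tall; origin under its centre
- pipette: bystander: hand pipette lying on the bench, 260 mm long along x, up to 33 mm high; origin under its middle
Things that resemble listed ones, but are neither listed nor needed, are in the scene too. What is shaped like the plate5 but green is not meant.

How it is judged:
On the way, in this order (a step that is already met when the one before it is completed fails the run):
1. all boxes and enough plates lie stacked on the platform with the top level with the fill line (horizontal distance between each of box1, box2, box3 and platform below 0.012 m and angle between the x axis of each of box1, box2, box3 and the x axis of shaker, either way round below 0.2 rad and angle between the z axis of each of box1, box2, box3 and the z axis of shaker, either way round below 0.08 rad and z of each of box1, box2, box3 in the frame of platform above 0.008 m and ((horizontal distance between plate1 and platform below 0.012 m and angle between the x axis of plate1 and the x axis of shaker, either way round below 0.2 rad and angle between the z axis of plate1 and the z axis of shaker, either way round below 0.08 rad and z of plate1 in the frame of platform above 0.002 m) or horizontal distance between plate1 and platform above 0.12 m) and ((horizontal distance between plate2 and platform below 0.012 m and angle between the x axis of plate2 and the x axis of shaker, either way round below 0.2 rad and angle between the z axis of plate2 and the z axis of shaker, either way round below 0.08 rad and z of plate2 in the frame of platform above 0.002 m) or horizontal distance between plate2 and platform above 0.12 m) and ((horizontal distance between plate3 and platform below 0.012 m and angle between the x axis of plate3 and the x axis of shaker, either way round below 0.2 rad and angle between the z axis of plate3 and the z axis of shaker, either way round below 0.08 rad and z of plate3 in the frame of platform above 0.002 m) or horizontal distance between plate3 and platform above 0.12 m) and ((horizontal distance between plate4 and platform below 0.012 m and angle between the x axis of plate4 and the x axis of shaker, either way round below 0.2 rad and angle between the z axis of plate4 and the z axis of shaker, either way round below 0.08 rad and z of plate4 in the frame of platform above 0.002 m) or horizontal distance between plate4 and platform above 0.12 m) and ((horizontal distance between plate5 and platform below 0.012 m and angle between the x axis of plate5 and the x axis of shaker, either way round below 0.2 rad and angle between the z axis of plate5 and the z axis of shaker, either way round below 0.08 rad and z of plate5 in the frame of platform above 0.002 m) or horizontal distance between plate5 and platform above 0.12 m) and ((horizontal distance between plate6 and platform below 0.012 m and angle between the x axis of plate6 and the x axis of shaker, either way round below 0.2 rad and angle between the z axis of plate6 and the z axis of shaker, either way round below 0.08 rad and z of plate6 in the frame of platform above 0.002 m) or horizontal distance between plate6 and platform above 0.12 m) and (z of box1 in the frame of platform below 0.089 m or horizontal distance between box1 and platform above 0.12 m) and (z of box2 in the frame of platform below 0.089 m or horizontal distance between box2 and platform above 0.12 m) and (z of box3 in the frame of platform below 0.089 m or horizontal distance between box3 and platform above 0.12 m) and (z of plate1 in the frame of platform below 0.095 m or horizontal distance between plate1 and platform above 0.12 m) and (z of plate2 in the frame of platform below 0.095 m or horizontal distance between plate2 and platform above 0.12 m) and (z of plate3 in the frame of platform below 0.095 m or horizontal distance between plate3 and platform above 0.12 m) and (z of plate4 in the frame of platform below 0.095 m or horizontal distance between plate4 and platform above 0.12 m) and (z of plate5 in the frame of platform below 0.095 m or horizontal distance between plate5 and platform above 0.12 m) and (z of plate6 in the frame of platform below 0.095 m or horizontal distance between plate6 and platform above 0.12 m) and (((horizontal distance between box1 and platform below 0.012 m and angle between the x axis of box1 and the x axis of shaker, either way round below 0.2 rad and angle between the z axis of box1 and the z axis of shaker, either way round below 0.08 rad and z of box1 in the frame of platform above 0.008 m) and z of box1 in the frame of platform between 0.079 and 0.089 m) or ((horizontal distance between box2 and platform below 0.012 m and angle between the x axis of box2 and the x axis of shaker, either way round below 0.2 rad and angle between the z axis of box2 and the z axis of shaker, either way round below 0.08 rad and z of box2 in the frame of platform above 0.008 m) and z of box2 in the frame of platform between 0.079 and 0.089 m) or ((horizontal distance between box3 and platform below 0.012 m and angle between the x axis of box3 and the x axis of shaker, either way round below 0.2 rad and angle between the z axis of box3 and the z axis of shaker, either way round below 0.08 rad and z of box3 in the frame of platform above 0.008 m) and z of box3 in the frame of platform between 0.079 and 0.089 m) or ((horizontal distance between plate1 and platform below 0.012 m and angle between the x axis of plate1 and the x axis of shaker, either way round below 0.2 rad and angle between the z axis of plate1 and the z axis of shaker, either way round below 0.08 rad and z of plate1 in the frame of platform above 0.002 m) and z of plate1 in the frame of platform between 0.085 and 0.095 m) or ((horizontal distance between plate2 and platform below 0.012 m and angle between the x axis of plate2 and the x axis of shaker, either way round below 0.2 rad and angle between the z axis of plate2 and the z axis of shaker, either way round below 0.08 rad and z of plate2 in the frame of platform above 0.002 m) and z of plate2 in the frame of platform between 0.085 and 0.095 m) or ((horizontal distance between plate3 and platform below 0.012 m and angle between the x axis of plate3 and the x axis of shaker, either way round below 0.2 rad and angle between the z axis of plate3 and the z axis of shaker, either way round below 0.08 rad and z of plate3 in the frame of platform above 0.002 m) and z of plate3 in the frame of platform between 0.085 and 0.095 m) or ((horizontal distance between plate4 and platform below 0.012 m and angle between the x axis of plate4 and the x axis of shaker, either way round below 0.2 rad and angle between the z axis of plate4 and the z axis of shaker, either way round below 0.08 rad and z of plate4 in the frame of platform above 0.002 m) and z of plate4 in the frame of platform between 0.085 and 0.095 m) or ((horizontal distance between plate5 and platform below 0.012 m and angle between the x axis of plate5 and the x axis of shaker, either way round below 0.2 rad and angle between the z axis of plate5 and the z axis of shaker, either way round below 0.08 rad and z of plate5 in the frame of platform above 0.002 m) and z of plate5 in the frame of platform between 0.085 and 0.095 m) or ((horizontal distance between plate6 and platform below 0.012 m and angle between the x axis of plate6 and the x axis of shaker, either way round below 0.2 rad and angle between the z axis of plate6 and the z axis of shaker, either way round below 0.08 rad and z of plate6 in the frame of platform above 0.002 m) and z of plate6 in the frame of platform between 0.085 and 0.095 m)) and linear speed of each of box1, box2, box3, plate1, plate2, plate3, plate4, plate5, plate6 below 0.02 m/s), for 0.2 s.
2. the gate is shut behind its catch (value of joint gate below 0.03 rad), for 0.2 s.
At the end, for the whole second after the job is handed in: All boxes present are in the stack; its pieces flat (0.08 rad), within 12 mm of the platform's centre and 0.2 rad of its x; top within 5 mm of the fill line; unused plates over 120 mm from the platform's centre; all at rest; gate under 0.03 rad; dial at 4 within 0.09 rad (all of step 1 and value of joint gate below 0.03 rad and value of joint dial between 2.0044 and 2.1844 rad); the robot touches nothing.
It fails at once if a bystander (tape, marker, tube rack, dishes, pipette) is pushed more than 30 mm from its place (distance of any of tape, marker, tube_rack, dishes, pipette from where it was at the start of the episode above 0.03 m).
Of box1, box2, box3, plate6 only 2 to 4 are there at a start; the rules pass over those that are not, and their reading is None.
At some moment in a run one of box1, box2, box3 may be knocked a few centimetres aside while the robot is not near it.
Once in a run the grip may slacken for a moment while it holds something.
It also fails if it takes over 210 s, if anything falls off the work surface, if the arm or the gripper's body presses on something with over 40 N, if the wrist force passes 120 N, or if a joint passes its speed limit or range.

## Robot

A 6-joint arm with a two-finger parallel gripper is mounted at the origin on the work surface. World frame = base frame: x ahead of the robot, y to its left, z up, the work surface at z = 0. Lengths are in m, angles in rad, forces in N, time in s.
With the tool pointing down it reaches from about 0.25 to 0.725 m from the base axis. Payload 4 kg.
Tool frame: the origin (TCP) lies on the centre line of the jaws, within the pads' length; the fingertips stand ahead of it and the grasp point (between the pads) lies 11 mm behind it (bot.tip_extent is the z of the fingertips in the tool frame, in m); z points along the fingers, y is the direction in which the jaws open and shut (so a half turn about z gives the same grasp; the last joint's range is limited). The gripper opens to 85 mm and grips with 20 to 120 N. Pads are 22 mm wide; open, the fingers measure 114 mm over their backs; the gripper's body (76 mm by 85 mm) begins 54 mm behind the grasp point. The pads swing forward as they close: fully open they stand 13 mm farther back than shut.
Start: joints at [1.338, 0.241, 0.005, 1.335, 0, 1.571], TCP at [0.115, 0.487, 0.239] pointing down, gripper open.
Joint ranges: [-2.72, 2.72], [-1.05, 1.87], [-1.09, 1.28], [-1.99, 2.15], [-1.42, 1.44], [-3.14, 3.14]. Speed limits (rad/s): [2.79, 2.79, 3.14, 3.14, 3.14, 3.14].

## Interface

Orientations are given as a unit quaternion [x, y, z, w].
In Python, from workcell import bot gives the robot as it stands.
- The arm moves only by the shell command python3 -m jog 'ROWS'. ROWS is JSON, a list that holds one entry, the list of rows, each a list of 7 numbers: the shift along the world's x, y, z in m, then the turn, a rotation vector about the world's x, y, z in degrees, then the closure in counts, from 0 (fully open) to 255 (shut). In form: [[[tx, ty, tz, ax, ay, az, fingers], ...]]. A call has 1 to 10 rows; each row is the pose to reach, as a shift and turn from the pose commanded when the call began; what a row does not reach only later rows make up. A row lasts 1/12 s, in which the tool goes at most 41.7 mm and 7.16 degrees, less where a joint would pass 70% of its speed; a pose out of reach is approached as far as the arm can. A call with a gripper value outside its range is refused whole. The fingers move at their own pace and stop on an object; the grip force is fixed at half the most. Time passes only in rows, so rows that repeat a pose let the fingers close. It gives the time, the measured TCP pose, the force and the opening at its end, in the units of the state.
- bot.get_obs(): the state, without advancing time (a new reading comes with each control period).
- bot.camera(name): name is "side" or "top"; returns the picture (420x560x3 uint8, blue, green, red); there is no depth.
- bot.camera_model(name): a dict with "K" (3x3 intrinsics, pixels), "k1" (the pictures are not rectified: a ray, as slopes to the right and down, at radius r is drawn at 1 + k1 r^2 times it, then the intrinsics apply), "T" (4x4, takes a point from camera to world coordinates). Camera axes: x right, y down, z forward; pixel columns grow to the right and rows downward; lengths in m; the calibration is good to about 2 mm. A picture is of the moment at which its call begins. camera_model takes no time and is no camera call.
- bot.job_done(): hands the job in, once; it reports no verdict.
The state is a dict: "clock": time; "joint_pos": joint angles; "joint_vel": joint speeds; "tau": joint torques, N m; "eef_pos": TCP position; "tool_rot": TCP orientation; "ft_force": force on the tool from outside, world axes, zero at the start; "ft_torque": the same for the moment, N m; "grip_width": finger opening in m.
Only numpy, scipy, OpenCV 4.12 (cv2) and the standard library are available. Lean on these libraries where they do the work, as an engineer would, in place of code of your own. Each camera call takes 0.05 s, during which the arm holds its last target. There are 200 camera calls.

## Working session

There is one attempt and no reset: what is moved stays moved. The work goes in short steps, Python scripts to look and compute and a shell command to move; the robot and the scene stay as the last step left them, time stands still between calls to the robot, and variables do not carry over. Pictures are saved under pics/ and viewed, about 12 in all and at most 16, crops included, and the job is handed in when it is done.

```bash
ls; mkdir -p pics; cat > h.py <<'E'
import numpy as np,cv2
from workcell import bot
def ray(cam,u,v):
    m=bot.camera_model(cam);K=np.array(m["K"]);k1=m["k1"];T=np.array(m["T"])
    d=np.array([(u-K[0,2])/K[0,0],(v-K[1,2])/K[1,1]]);s=d.copy()
    for _ in range(20): s=d/(1+k1*(s@s))
    return T[:3,3],T[:3,:3]@np.array([s[0],s[1],1.])
def onz(cam,u,v,z):
    o,d=ray(cam,u,v);return o+d*(z-o[2])/d[2]
def proj(cam,p):
    m=bot.camera_model(cam);K=np.array(m["K"]);T=np.array(m["T"])
    c=T[:3,:3].T@(np.array(p)-T[:3,3]);s=c[:2]/c[2];s=s*(1+m["k1"]*(s@s))
    return K[0,0]*s[0]+K[0,2],K[1,1]*s[1]+K[1,2]
def tri(c1,u1,v1,c2,u2,v2):
    o1,d1=ray(c1,u1,v1);o2,d2=ray(c2,u2,v2)
    A=np.c_[d1,-d2];t=np.linalg.lstsq(A,o2-o1,rcond=None)[0]
    a=o1+d1*t[0];b=o2+d2*t[1];return (a+b)/2,np.linalg.norm(a-b)
E
python3 - <<'E'
from h import *
for c in("top","side"):
    im=bot.camera(c);cv2.imwrite(f"pics/{c}0.png",im);m=bot.camera_model(c);print(c,np.round(m["K"],1).tolist(),m["k1"],np.round(m["T"],3).tolist())
    cv2.imwrite(f"pics/{c}0b.png",cv2.resize(im,(800,600),interpolation=cv2.INTER_CUBIC))
o=bot.get_obs();print(o,bot.tip_extent)
E
```

```text
pics
top [[406.7, 0.0, 282.3], [0.0, 406.7, 210.9], [0.0, 0.0, 1.0]] -0.08380244929703043 [[-0.013, -0.999, 0.037, 0.5], [-1.0, 0.013, -0.012, -0.066], [0.012, -0.038, -0.999, 1.092], [0.0, 0.0, 0.0, 1.0]]
side [[422.1, 0.0, 284.3], [0.0, 422.1, 209.7], [0.0, 0.0, 1.0]] 0.004559059281339536 [[0.891, -0.199, 0.409, 0.141], [-0.454, -0.437, 0.777, -0.89], [0.024, -0.877, -0.479, 0.641], [0.0, 0.0, 0.0, 1.0]]
{'clock': 0.1, 'joint_pos': array([1.33799916e+00, 2.41345832e-01, 3.87508576e-03, 1.33519591e+00,
       1.15029218e-06, 1.57076822e+00]), 'joint_vel': array([-1.74733636e-03, -1.18250636e-03,  3.38286434e-03,  6.44727687e-05,
       -2.72347043e-03,  1.23445320e-04]), 'tau': array([-5.42790658e-04, -3.73140442e+01,  2.53008682e+01,  1.08855122e-02,
       -4.15740624e-05,  4.48038151e-06]), 'eef_pos': array([0.11522486, 0.48598582, 0.23850403]), 'tool_rot': array([ 1.16121913e-01,  9.93234528e-01, -9.28769664e-04, -1.09190662e-04]), 'ft_force': array([ 0.16339428, -0.18201811, -0.2047614 ]), 'ft_torque': array([-0.03059923, -0.02807272, -0.00064269]), 'grip_width': 0.08542209973544033} 0.008
```

View pics/top0b.png

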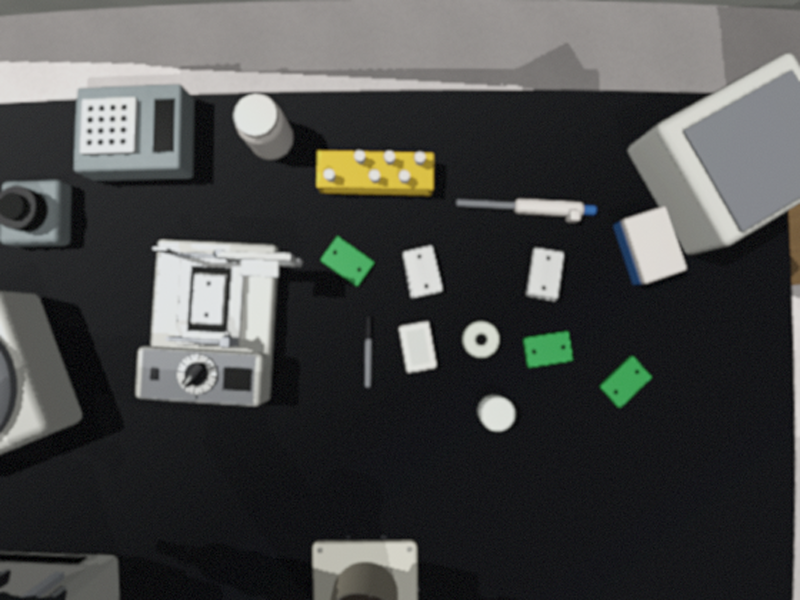

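View pics/side0b.png

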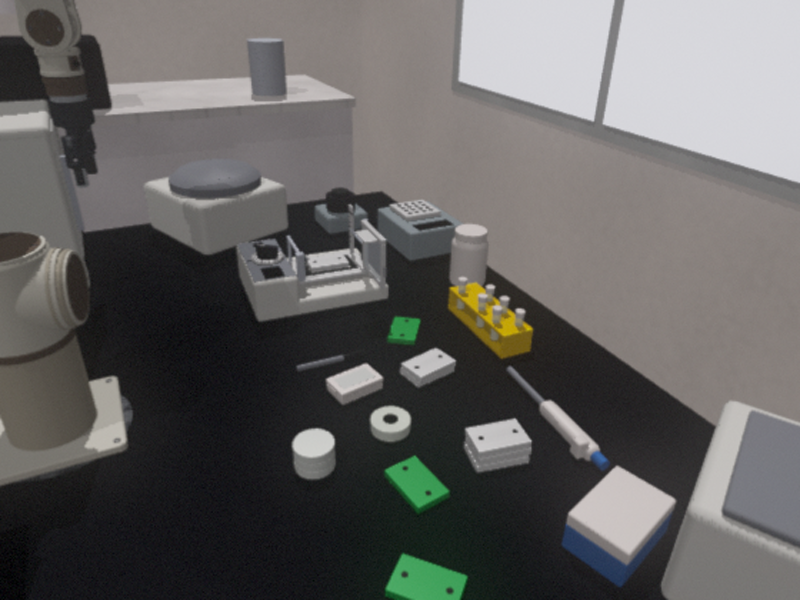

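The top view (800 px scale) shows the shaker at about (205,320) with its gate open towards -y, and a plate with two holes already on the platform at (208,300). What could be mistaken for the pieces:
- **Plain white piece, no holes:** (418,347), the only box.
- **Holed white pieces:** (422,272), two high in the side view, and (546,274), three high.
- **Not wanted:** green plates at (347,260), (548,349) and (626,382), dishes at (497,414), tape at (481,340), and the blue/white carton at (652,245).

So the stack is 24 (box) + 12 (plate6) + 5×12 = 96 mm.

```bash
python3 - <<'E'
from h import *
t=cv2.imread("pics/top0.png");s=cv2.imread("pics/side0.png")
a=cv2.resize(t[155:290,85:225],None,fx=4,fy=4,interpolation=cv2.INTER_CUBIC)   # shaker
cv2.imwrite("pics/c1.png",a)
b=cv2.resize(t[160:270,270:410],None,fx=4,fy=4,interpolation=cv2.INTER_CUBIC)
c=cv2.resize(s[230:340,220:380],None,fx=3.5,fy=3.5,interpolation=cv2.INTER_CUBIC)
b=cv2.resize(b,(400,314));c=cv2.resize(c,(400,275))
o=np.zeros((314,800,3),np.uint8);o[:,:400]=b;o[:275,400:]=c;cv2.imwrite("pics/c2.png",o)
for im,cam,th in((t,"top",120),(s,"side",120)):
    hsv=cv2.cvtColor(im,cv2.COLOR_BGR2HSV);m=((hsv[...,2]>th)&(hsv[...,1]<60)).astype(np.uint8)*255
    for k in cv2.findContours(m,cv2.RETR_EXTERNAL,cv2.CHAIN_APPROX_NONE)[0]:
        A=cv2.contourArea(k)
        if 300<A<3500:
            r=cv2.minAreaRect(k);bx=cv2.boxPoints(r)
            print(cam,int(A),np.round(r[0],1),np.round(r[1],1),round(r[2],1),np.round(bx,1).tolist())
E
```

```text
top 1589 [255. 399.] [40. 72.] 90.0 [[219.0, 379.0], [291.0, 379.0], [291.0, 419.0], [219.0, 419.0]]
top 472 [347.5 289. ] [24. 25.] 90.0 [[335.0, 277.0], [360.0, 277.0], [360.0, 301.0], [335.0, 301.0]]
top 689 [ 19.4 290.9] [27.3 56.9] 20.4 [[-3.299999952316284, 312.79998779296875], [16.600000381469727, 259.5], [42.20000076293945, 269.0], [22.299999237060547, 322.29998779296875]]
top 483 [336.5 237. ] [24. 25.] 90.0 [[324.0, 225.0], [349.0, 225.0], [349.0, 249.0], [324.0, 249.0]]
top 689 [292.1 242.4] [33.8 22. ] 79.7 [[278.20001220703125, 227.6999969482422], [299.8999938964844, 223.8000030517578], [305.8999938964844, 257.0], [284.29998779296875, 261.0]]
top 720 [556.5 309. ] [220.   5.] 90.0 [[554.0, 199.0], [559.0, 199.0], [559.0, 419.0], [554.0, 419.0]]
top 702 [381.4 191.4] [22.2 34.6] 8.5 [[367.79998779296875, 206.89999389648438], [373.0, 172.60000610351562], [394.8999938964844, 175.89999389648438], [389.79998779296875, 210.1999969482422]]
top 711 [295.3 189.5] [33.7 23.1] 78.7 [[280.70001220703125, 175.3000030517578], [303.29998779296875, 170.6999969482422], [310.0, 203.800003
[... 2026 characters left out ...]
, 208.5], [20.399999618530273, 162.5], [51.20000076293945, 170.60000610351562], [39.099998474121094, 216.60000610351562]]
side 401 [131.3 137. ] [65.1 18. ] 18.8 [[97.5999984741211, 135.0], [103.4000015258789, 118.0], [165.0, 139.0], [159.1999969482422, 156.0]]
side 653 [147.5 119.8] [17.2 53.2] 83.7 [[120.0999984741211, 114.19999694824219], [173.0, 108.30000305175781], [174.89999389648438, 125.5], [122.0, 131.3000030517578]]
side 300 [179.9 120.3] [30.8 31.7] 74.7 [[160.5, 109.69999694824219], [191.1999969482422, 101.30000305175781], [199.3000030517578, 131.0], [168.60000610351562, 139.39999389648438]]
side 678 [18. 82.] [22. 36.] 90.0 [[-0.0, 71.0], [36.0, 71.0], [36.0, 93.0], [0.0, 93.0]]
```

View pics/c1.png

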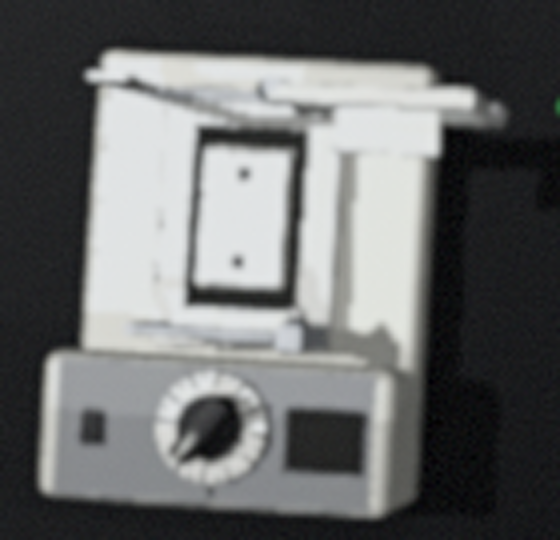

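View pics/c2.png

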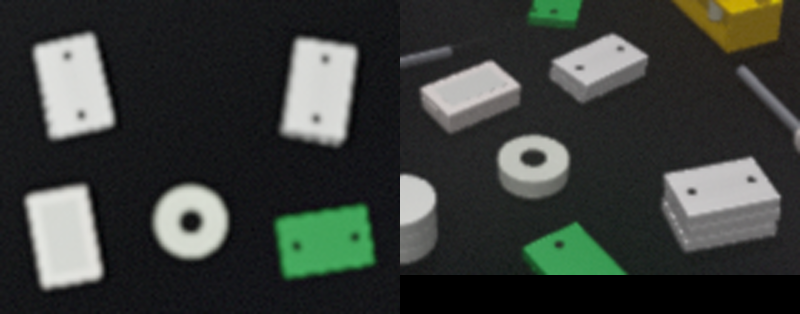

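The crops show plate6's holes at (244,174) and (238,261) in the shaker crop. The dial pointer is at the lower left, about 45° clockwise of the index line at (210,490). The box has a plain lid, and the piles are two and three plates high, with the three-pile's lower plates slightly offset.

```bash
python3 - <<'E'
from h import *
T=lambda x,y:(270+x/2.857,160+y/2.857)
S=lambda x,y:((x-400)/2.5+220,y/2.5+230)
for n,a,b,z in (("p2a",(67,57),(620,48),.024),("p2b",(81,115),(579,67),.024),("p3a",(325,59),(752,179),.036),("p3b",(315,118),(691,191),.036),("box",(64,237),(471,87),.024)):
    p,e=tri("top",*T(*a),"side",*S(*b));print(n,np.round(p*1000),round(e*1000,1),np.round(onz("top",*T(*a),z)*1000))
C=lambda x,y:(85+x/4,155+y/4)
P=[("plate hole+",(244,174),.072),("plate hole-",(238,261),.072),("headFL",(40,495),.095),("headFR",(375,520),.095),("headBL",(52,352),.095),("headBR",(388,372),.095),("dialtop",(210,425),.12),("index",(210,490),.095),("ptr",(180,458),.118)]
d={}
for n,c,z in P: d[n]=onz("top",*C(*c),z);print(n,np.round(d[n]*1000))
v=d["plate hole+"]-d["plate hole-"];print(np.linalg.norm(v),np.degrees(np.arctan2(v[1],v[0])))
v=d["headFL"]-d["headFR"];print(np.linalg.norm(v),np.degrees(np.arctan2(-v[0],v[1])))
v=d["headBL"]-d["headBR"];print(np.linalg.norm(v),np.degrees(np.arctan2(-v[0],v[1])))
# refined rects of box/piles by contour (top)
for n,(u,v),w in (("box",(292.1,242.4),.024),("p2",(295.3,189.5),.024),("p3",(381.4,191.4),.036)):
    print(n,np.round(onz("top",u,v,w)*1000))
c=cv2.resize(cv2.imread("pics/side0.png")[150:225,155:285],None,fx=6,fy=6,interpolation=cv2.INTER_CUBIC);cv2.imwrite("pics/c3.png",c)
E
```

```text
p2a [ 622. -111.   28.] 2.5 [ 621. -110.   24.]
p2b [ 568. -122.   27.] 1.7 [ 567. -122.   24.]
p3a [ 616. -347.   39.] 2.2 [ 616. -347.   36.]
p3b [ 562. -336.   38.] 1.2 [ 561. -337.   36.]
box [ 457. -105.   26.] 2.7 [ 455. -105.   24.]
plate hole+ [574. 265.  72.]
plate hole- [519. 269.  72.]
headFL [375. 387.  95.]
headFR [359. 177.  95.]
headBL [464. 379.  95.]
headBR [449. 168.  95.]
dialtop [420. 271. 120.]
index [378. 280.  95.]
ptr [400. 290. 118.]
0.05505654842818796 -4.033104235000267
0.2105897870063269 -4.422939402623085
0.21112367543089627 -3.8461607785824348
box [ 457. -104.   24.]
p2 [ 596. -115.   24.]
p3 [ 587. -340.   36.]
```

View pics/c3.png

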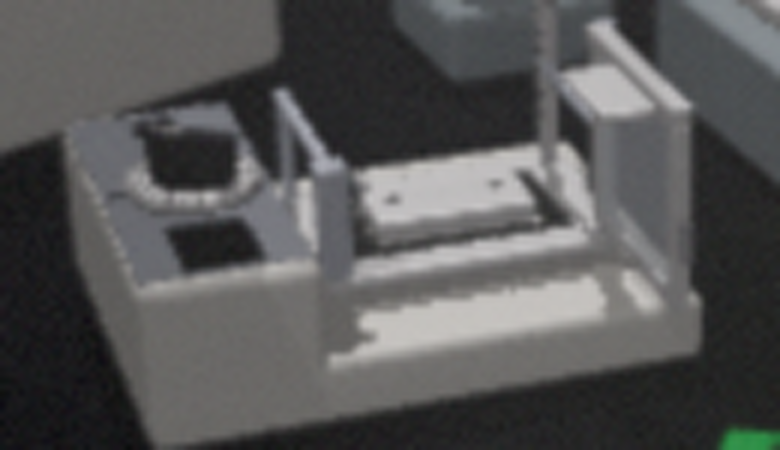

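Triangulated heights run 2 to 3 mm high, which is within calibration. Platform centre is about (546.5, 267.5), yaw -4.1°. I'll move above the box and also locate the gauge.

```bash
R='[0.171,-0.295,0,0,0,23.5,0]'
python3 -m jog '[[[0.043,-0.074,0,0,0,6,0],[0.085,-0.147,0,0,0,12,0],[0.128,-0.221,0,0,0,18,0],[0.171,-0.295,0,0,0,23.5,0],[0.171,-0.295,0,0,0,23.5,0],[0.171,-0.295,0,0,0,23.5,0],[0.171,-0.295,0,0,0,23.5,0],[0.171,-0.295,0,0,0,23.5,0],[0.171,-0.295,0,0,0,23.5,0],[0.171,-0.295,0,0,0,23.5,0]]]'
python3 -m jog '[[[0.171,-0.295,0,0,0,0,0],[0.171,-0.295,0,0,0,0,0],[0.171,-0.295,0,0,0,0,0],[0.171,-0.295,0,0,0,0,0],[0.171,-0.295,0,0,0,0,0],[0.171,-0.295,0,0,0,0,0],[0.171,-0.295,0,0,0,0,0],[0.171,-0.295,0,0,0,0,0],[0.171,-0.295,-0.08,0,0,0,0],[0.171,-0.295,-0.08,0,0,0,0]]]'
cat > st.py <<'E'
from h import *
from scipy.spatial.transform import Rotation as Ro
o=bot.get_obs();y=Ro.from_quat(o["tool_rot"]).as_matrix()
print("t",round(o["clock"],2),"tcp",np.round(o["eef_pos"]*1000,1),"jawdir",round(np.degrees(np.arctan2(y[1,1],y[0,1])),1),"zdir",np.round(y[:,2],3),"F",np.round(o["ft_force"],1),"w",round(o["grip_width"]*1000,1),"tip",bot.tip_extent,"q6",np.round(o["joint_pos"][5],2))
E
python3 st.py
python3 - <<'E'
from h import *
p,e=tri("top",107.5,173.75,"side",246.4,143.5);print("gauge top",np.round(p*1000),e*1000)
a=np.radians(-4.1);d=p[:2]-[.5465,.2675];print(np.array([[np.cos(a),np.sin(a)],[-np.sin(a),np.cos(a)]])@d)
E
```

```text
clock: 0.93
eef_pos: [0.2871, 0.1893, 0.2392]
tool_rot: [-0.085, 0.996, -0.0, -0.0]
ft_force: [-0.2, -0.6, 0.1]
grip_width: 0.0857
clock: 1.77
eef_pos: [0.4615, -0.1044, 0.1598]
tool_rot: [-0.088, 0.996, -0.001, 0.003]
ft_force: [0.7, 1.5, -0.9]
grip_width: 0.0854
t 1.77 tcp [ 461.5 -104.4  159.8] jawdir 100.1 zdir [ 0.007 -0.001 -1.   ] F [ 0.7  1.5 -0.9] w 85.4 tip 0.008 q6 -0.4
gauge top [628. 321. 172.] 7.683912055841442
[0.07791264 0.05935972]
```

```bash
cat > chk.py <<'E'
from h import *
import sys
def contours(im,cam):
    hsv=cv2.cvtColor(im,cv2.COLOR_BGR2HSV);m=((hsv[...,2]>120)&(hsv[...,1]<60)).astype(np.uint8)*255
    return [cv2.minAreaRect(k)+(cv2.contourArea(k),) for k in cv2.findContours(m,cv2.RETR_EXTERNAL,cv2.CHAIN_APPROX_NONE)[0]]
if __name__=="__main__":
    im=bot.camera("side");cv2.imwrite(f"pics/{sys.argv[1]}.png",im)
    for c,s,a,A in contours(im,"side"):
        if A>150 and 180<c[0]<400 and c[1]>230: print(np.round(c,1),np.round(s,1),round(a),A)
E
python3 chk.py s1
python3 -m jog '[[[-0.003,0,-0.035,0,0,0,0],[-0.003,0,-0.07,0,0,0,0],[-0.003,0,-0.1,0,0,0,0],[-0.003,0,-0.12,0,0,0,0],[-0.003,0,-0.13,0,0,0,0],[-0.003,0,-0.13,0,0,0,0]]]'; python3 st.py
```

```text
[219.  310.5] [21. 28.] 90 467.0
[348.5 304.5] [19.2 42.8] 79 669.5
[273.  293.5] [19. 28.] 90 404.0
[384.5 289. ] [84.1 14.8] 45 481.0
[247.3 265.1] [17.4 36.2] 63 474.0
[299.7 253.4] [15.2 34.4] 65 381.5
clock: 2.32
eef_pos: [0.4525, -0.101, 0.0272]
tool_rot: [-0.09, 0.996, 0.001, -0.003]
ft_force: [-0.6, 0.4, 0.8]
grip_width: 0.0854
t 2.32 tcp [ 452.5 -101.    27.2] jawdir 100.3 zdir [-0.006  0.002 -1.   ] F [-0.6  0.4  0.8] w 85.4 tip 0.008 q6 -0.4
```

```bash
python3 -m jog '[[[0.003,0,-0.008,0,0,0,0],[0.003,0,-0.015,0,0,0,0],[0.003,0,-0.015,0,0,0,0],[0.003,0,-0.015,0,0,0,255],[0.003,0,-0.015,0,0,0,255],[0.003,0,-0.015,0,0,0,255],[0.003,0,-0.015,0,0,0,255],[0.003,0,-0.015,0,0,0,255],[0.003,0,-0.015,0,0,0,255],[0.003,0,-0.015,0,0,0,255]]]'; python3 st.py; python3 chk.py s2
```

```text
clock: 3.15
eef_pos: [0.4581, -0.1037, 0.0153]
tool_rot: [-0.088, 0.996, -0.0, 0.001]
ft_force: [-0.1, 1.0, 5.9]
grip_width: 0.0528
t 3.15 tcp [ 458.1 -103.7   15.3] jawdir 100.1 zdir [ 0.002 -0.    -1.   ] F [-0.1  1.   5.9] w 52.8 tip 0.008 q6 -0.4
[219.  310.5] [21. 28.] 90 444.0
[348.5 304.5] [19.2 42.8] 79 669.5
[273.5 293.5] [19.6 25.9] 72 374.5
[384.5 289. ] [84.1 14.8] 45 474.5
[299.7 253.4] [15.2 34.3] 65 388.0
```

```bash
python3 - <<'E'
import cv2
a=cv2.imread("pics/s2.png")[190:320,180:340];cv2.imwrite("pics/v6.png",cv2.resize(a,None,fx=4,fy=4,interpolation=cv2.INTER_CUBIC))
E
```

```text
(no output)
```

View pics/v6.png

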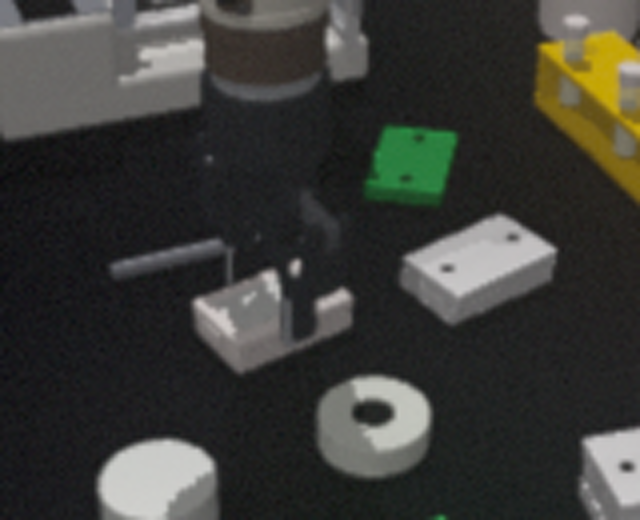

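The box is gripped at mid-length, with the tips a few mm above the bench. Next I lift it and carry it over the platform.

```bash
python3 -m jog '[[[0,0,0.015,0,0,0,255],[0,0,0.04,0,0,0,255],[0,0,0.075,0,0,0,255],[0,0,0.11,0,0,0,255],[0,0,0.145,0,0,0,255],[0,0,0.18,0,0,0,255],[0,0,0.205,0,0,0,255],[0,0,0.212,0,0,0,255]]]'
python3 -m jog '[[[0.005,0.02,0,0,0,-2,255],[0.015,0.05,0,0,0,-4,255],[0.024,0.085,0,0,0,-7,255],[0.033,0.12,0,0,0,-10,255],[0.042,0.155,0,0,0,-14.2,255],[0.05,0.19,0,0,0,-14.2,255],[0.059,0.225,0,0,0,-14.2,255],[0.067,0.26,0,0,0,-14.2,255],[0.073,0.285,0,0,0,-14.2,255],[0.078,0.305,0,0,0,-14.2,255]]]'
python3 -m jog '[[[0.005,0.03,0,0,0,0,255],[0.01,0.055,0,0,0,0,255],[0.012,0.066,0,0,0,0,255],[0.012,0.066,0,0,0,0,255],[0.012,0.066,0,0,0,0,255]]]'; python3 st.py
python3 - <<'E'
from h import *
a=bot.camera("side");cv2.imwrite("pics/s3.png",a);b=bot.camera("top");cv2.imwrite("pics/t3.png",b)
a=cv2.resize(a[80:240,120:320],None,fx=2,fy=2,interpolation=cv2.INTER_CUBIC);b=cv2.resize(b[150:310,80:280],None,fx=2,fy=2,interpolation=cv2.INTER_CUBIC)
cv2.imwrite("pics/v7.png",np.hstack([a,b]))
E
```

```text
clock: 3.87
eef_pos: [0.4595, -0.1041, 0.231]
tool_rot: [-0.088, 0.996, -0.001, 0.004]
ft_force: [0.8, 0.7, -0.9]
grip_width: 0.0521
clock: 4.7
eef_pos: [0.5348, 0.2038, 0.2243]
tool_rot: [0.034, 0.999, -0.0, -0.001]
ft_force: [-0.7, -0.6, -1.6]
grip_width: 0.0527
clock: 5.12
eef_pos: [0.5467, 0.2672, 0.2248]
tool_rot: [0.035, 0.999, -0.001, -0.001]
ft_force: [-0.2, -0.9, -0.9]
grip_width: 0.0524
t 5.12 tcp [546.7 267.2 224.8] jawdir 86.0 zdir [-0.002 -0.002 -1.   ] F [-0.2 -0.9 -0.9] w 52.4 tip 0.008 q6 0.52
```

View pics/v7.png

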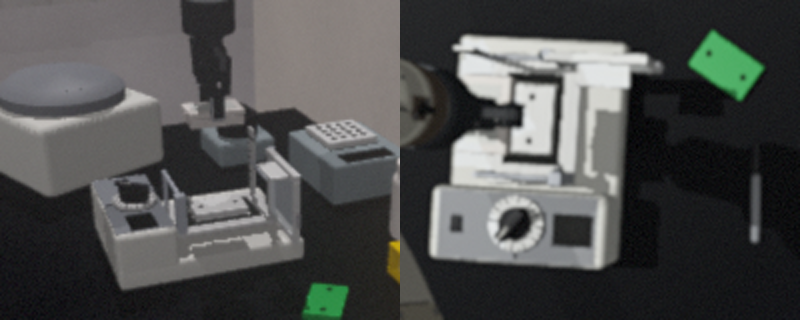

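The box is held level above the platform at side (212,112), in line with plate6. Lowering it.

```bash
python3 -m jog '[[[0,0,-0.025,0,0,0,255],[0,0,-0.055,0,0,0,255],[0,0,-0.085,0,0,0,255],[0,0,-0.11,0,0,0,255],[0,0,-0.125,0,0,0,255],[0,0,-0.132,0,0,0,255],[0,0,-0.134,0,0,0,255],[0,0,-0.134,0,0,0,255]]]'; python3 st.py; python3 -m jog '[[[0,0,-0.001,0,0,0,255],[0,0,-0.002,0,0,0,255],[0,0,-0.003,0,0,0,255],[0,0,-0.003,0,0,0,255]]]'; python3 st.py
```

```text
clock: 5.88
eef_pos: [0.5476, 0.2667, 0.0927]
tool_rot: [0.036, 0.999, -0.0, 0.0]
ft_force: [0.2, 0.1, -1.1]
grip_width: 0.0525
t 5.88 tcp [547.6 266.7  92.7] jawdir 85.9 zdir [ 0. -0. -1.] F [ 0.2  0.1 -1.1] w 52.5 tip 0.008 q6 0.52
clock: 6.22
eef_pos: [0.5477, 0.2677, 0.0901]
tool_rot: [0.035, 0.999, 0.0, 0.001]
ft_force: [-0.2, 0.3, -0.3]
grip_width: 0.0525
t 6.22 tcp [547.7 267.7  90.1] jawdir 86.0 zdir [ 0.001  0.001 -1.   ] F [-0.2  0.3 -0.3] w 52.5 tip 0.008 q6 0.53
```

```bash
python3 -m jog '[[[0,0,-0.001,0,0,0,255],[0,0,-0.002,0,0,0,255],[0,0,-0.002,0,0,0,255]]]';python3 -m jog '[[[0,0,-0.001,0,0,0,255],[0,0,-0.001,0,0,0,255]]]'; python3 -m jog '[[[0,0,-0.001,0,0,0,255],[0,0,-0.001,0,0,0,255]]]'
```

```text
clock: 6.47
eef_pos: [0.5475, 0.2677, 0.0874]
tool_rot: [0.035, 0.999, 0.0, 0.0]
ft_force: [0.0, -0.2, -1.8]
grip_width: 0.0524
clock: 6.63
eef_pos: [0.5475, 0.2677, 0.0874]
tool_rot: [0.035, 0.999, 0.0, 0.0]
ft_force: [-1.5, -0.3, 4.0]
grip_width: 0.0522
clock: 6.8
eef_pos: [0.5475, 0.2677, 0.0874]
tool_rot: [0.035, 0.999, 0.0, 0.001]
ft_force: [-3.5, -1.8, 9.1]
grip_width: 0.0526
```

Contact came at the predicted height. I release, rise, then go above the two-pile at (596,-115).

```bash
python3 -m jog '[[[0,0,0.002,0,0,0,0],[0,0,0.002,0,0,0,0],[0,0,0.002,0,0,0,0],[0,0,0.002,0,0,0,0],[0,0,0.02,0,0,0,0],[0,0,0.05,0,0,0,0],[0,0,0.085,0,0,0,0],[0,0,0.12,0,0,0,0],[0,0,0.14,0,0,0,0],[0,0,0.14,0,0,0,0]]]'
python3 -m jog '[[[0.005,-0.03,0,0,0,5,0],[0.01,-0.065,0,0,0,10,0],[0.015,-0.105,0,0,0,16.5,0],[0.02,-0.145,0,0,0,16.5,0],[0.024,-0.185,0,0,0,16.5,0],[0.029,-0.225,0,0,0,16.5,0],[0.034,-0.265,0,0,0,16.5,0],[0.039,-0.3,0,0,0,16.5,0],[0.043,-0.34,0,0,0,16.5,0],[0.047,-0.37,0,0,0,16.5,0]]]'
python3 -m jog '[[[0.002,-0.0125,-0.03,0,0,0,0],[0.002,-0.0125,-0.065,0,0,0,0],[0.002,-0.0125,-0.1,0,0,0,0],[0.002,-0.0125,-0.12,0,0,0,0],[0.002,-0.0125,-0.12,0,0,0,0]]]'; python3 st.py
python3 - <<'E'
from h import *
a=bot.camera("side");cv2.imwrite("pics/s4.png",a);b=bot.camera("top");cv2.imwrite("pics/t4.png",b)
a=cv2.resize(a[150:230,150:290],(560,320),interpolation=cv2.INTER_CUBIC);b=cv2.resize(b[160:300,80:185],(240,320),interpolation=cv2.INTER_CUBIC)
cv2.imwrite("pics/v8.png",np.hstack([a,b]))
E
```

```text
clock: 7.63
eef_pos: [0.55, 0.2688, 0.2314]
tool_rot: [0.035, 0.999, 0.003, 0.005]
ft_force: [0.4, 1.3, 0.7]
grip_width: 0.0849
clock: 8.47
eef_pos: [0.5937, -0.1055, 0.2239]
tool_rot: [-0.108, 0.994, -0.0, -0.001]
ft_force: [-0.2, -0.5, -1.2]
grip_width: 0.0852
clock: 8.88
eef_pos: [0.5914, -0.1144, 0.0981]
tool_rot: [-0.108, 0.994, 0.002, -0.006]
ft_force: [-1.2, -0.0, -0.4]
grip_width: 0.0855
t 8.88 tcp [ 591.4 -114.4   98.1] jawdir 102.4 zdir [-0.013  0.003 -1.   ] F [-1.2 -0.  -0.4] w 85.5 tip 0.008 q6 -0.41
```

View pics/v8.png

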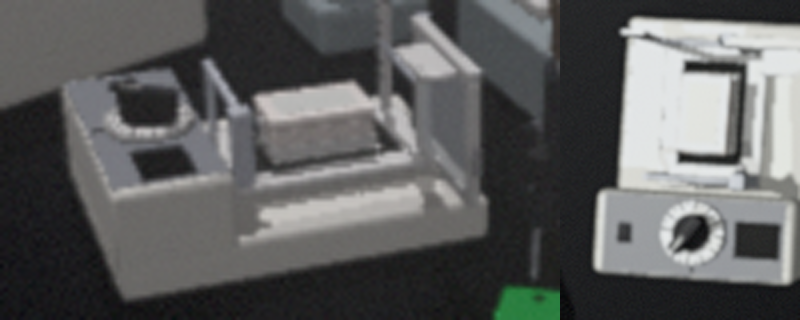

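The box sits squarely on plate6. Next I grip both plates of the two-pile together, as one 24 mm block.

```bash
python3 -m jog '[[[0,0,-0.03,0,0,0,0],[0,0,-0.055,0,0,0,0],[0,0,-0.075,0,0,0,0],[0,0,-0.088,0,0,0,0],[0,0,-0.0945,0,0,0,0],[0,0,-0.0945,0,0,0,0],[0,0,-0.0945,0,0,0,0]]]';python3 st.py; python3 -m jog '[[[0,0,0,0,0,0,255],[0,0,0,0,0,0,255],[0,0,0,0,0,0,255],[0,0,0,0,0,0,255],[0,0,0,0,0,0,255],[0,0,0,0,0,0,255],[0,0,0,0,0,0,255],[0,0,0,0,0,0,255]]]'; python3 st.py
python3 -m jog '[[[0,0,0.01,0,0,0,255],[0,0,0.025,0,0,0,255],[0,0,0.04,0,0,0,255],[0,0,0.05,0,0,0,255],[0,0,0.05,0,0,0,255]]]'; python3 st.py
python3 - <<'E'
from h import *
a=bot.camera("side");cv2.imwrite("pics/s5.png",a)
cv2.imwrite("pics/v9.png",cv2.resize(a[180:310,220:380],None,fx=4,fy=4,interpolation=cv2.INTER_CUBIC))
E
```

```text
clock: 9.57
eef_pos: [0.5978, -0.1151, 0.0125]
tool_rot: [-0.109, 0.994, -0.0, 0.001]
ft_force: [0.6, 0.4, 0.4]
grip_width: 0.0854
t 9.57 tcp [ 597.8 -115.1   12.5] jawdir 102.5 zdir [ 0.003 -0.001 -1.   ] F [0.6 0.4 0.4] w 85.4 tip 0.008 q6 -0.41
clock: 10.23
eef_pos: [0.5977, -0.1149, 0.0127]
tool_rot: [-0.109, 0.994, -0.0, 0.002]
ft_force: [0.9, 0.7, 6.0]
grip_width: 0.0525
t 10.23 tcp [ 597.7 -114.9   12.7] jawdir 102.5 zdir [ 0.003  0.    -1.   ] F [0.9 0.7 6. ] w 52.5 tip 0.008 q6 -0.41
clock: 10.65
eef_pos: [0.598, -0.1154, 0.0636]
tool_rot: [-0.109, 0.994, -0.001, 0.002]
ft_force: [0.9, 0.3, -3.3]
grip_width: 0.0525
t 10.65 tcp [ 598.  -115.4   63.6] jawdir 102.5 zdir [ 0.004 -0.001 -1.   ] F [ 0.9  0.3 -3.3] w 52.5 tip 0.008 q6 -0.41
```

View pics/v9.png

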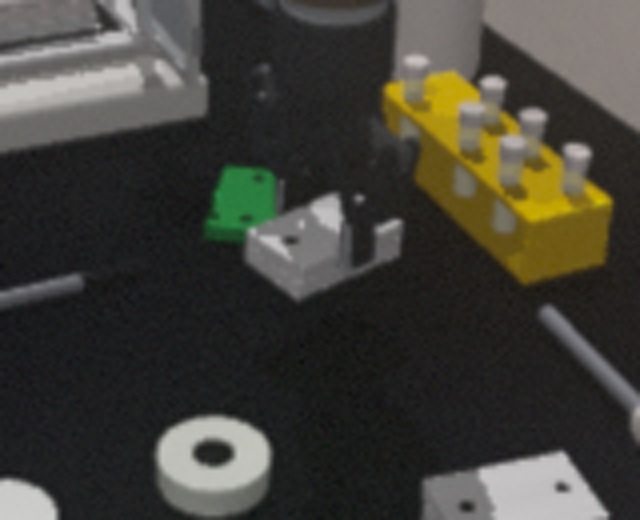

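Both plates came up together (about 3.3 N). Carrying them to the stack.

```bash
python3 -m jog '[[[0,0,0.02,0,0,0,255],[0,0,0.05,0,0,0,255],[0,0,0.085,0,0,0,255],[0,0,0.12,0,0,0,255],[0,0,0.15,0,0,0,255],[0,0,0.17,0,0,0,255],[0,0,0.175,0,0,0,255]]]'
python3 -m jog '[[[-0.003,0.02,0,0,0,-3,255],[-0.006,0.05,0,0,0,-6,255],[-0.011,0.085,0,0,0,-9,255],[-0.015,0.12,0,0,0,-13,255],[-0.02,0.155,0,0,0,-16.5,255],[-0.025,0.19,0,0,0,-16.5,255],[-0.029,0.225,0,0,0,-16.5,255],[-0.034,0.26,0,0,0,-16.5,255],[-0.038,0.29,0,0,0,-16.5,255],[-0.042,0.32,0,0,0,-16.5,255]]]'
python3 -m jog '[[[-0.004,0.03,0,0,0,0,255],[-0.007,0.05,0,0,0,0,255],[-0.008,0.062,0,0,0,0,255],[-0.008,0.062,0,0,0,0,255],[-0.008,0.062,0,0,0,0,255]]]'; python3 st.py
python3 -m jog '[[[0,0,-0.025,0,0,0,255],[0,0,-0.055,0,0,0,255],[0,0,-0.085,0,0,0,255],[0,0,-0.105,0,0,0,255],[0,0,-0.117,0,0,0,255],[0,0,-0.122,0,0,0,255],[0,0,-0.123,0,0,0,255],[0,0,-0.123,0,0,0,255]]]'; python3 st.py
for i in 1 2; do python3 -m jog '[[[0,0,-0.001,0,0,0,255],[0,0,-0.001,0,0,0,255]]]'; done
```

```text
clock: 11.28
eef_pos: [0.5979, -0.1153, 0.2395]
tool_rot: [-0.109, 0.994, -0.001, 0.003]
ft_force: [0.6, -0.8, -2.5]
grip_width: 0.0528
clock: 12.12
eef_pos: [0.5527, 0.2064, 0.233]
tool_rot: [0.035, 0.999, -0.001, -0.002]
ft_force: [0.9, 0.5, -2.8]
grip_width: 0.0527
clock: 12.53
eef_pos: [0.5458, 0.2667, 0.234]
tool_rot: [0.035, 0.999, -0.001, -0.001]
ft_force: [0.5, -0.9, -3.7]
grip_width: 0.0528
t 12.53 tcp [545.8 266.7 234. ] jawdir 86.0 zdir [-0.002 -0.002 -1.   ] F [ 0.5 -0.9 -3.7] w 52.8 tip 0.008 q6 0.52
clock: 13.2
eef_pos: [0.5469, 0.266, 0.113]
tool_rot: [0.036, 0.999, -0.0, 0.0]
ft_force: [0.4, -0.2, -2.8]
grip_width: 0.0525
t 13.2 tcp [546.9 266.  113. ] jawdir 85.9 zdir [ 0. -0. -1.] F [ 0.4 -0.2 -2.8] w 52.5 tip 0.008 q6 0.52
clock: 13.37
eef_pos: [0.5473, 0.2671, 0.1132]
tool_rot: [0.035, 0.999, 0.001, 0.001]
ft_force: [-0.2, -0.2, -2.9]
grip_width: 0.0525
clock: 13.53
eef_pos: [0.5467, 0.2672, 0.1115]
tool_rot: [0.035, 0.999, 0.0, 0.001]
ft_force: [0.5, -0.4, -2.6]
grip_width: 0.0527
```

```bash
for i in 1 2 3 4; do python3 -m jog '[[[0,0,-0.001,0,0,0,255],[0,0,-0.001,0,0,0,255]]]'|egrep 'eef|force'; done
```

```text
eef_pos: [0.5463, 0.2671, 0.1099]
ft_force: [-0.2, -0.2, -3.5]
eef_pos: [0.5464, 0.2671, 0.1088]
ft_force: [0.2, -0.0, -3.0]
eef_pos: [0.5464, 0.2672, 0.1087]
ft_force: [-1.8, -0.6, 3.3]
eef_pos: [0.5464, 0.2671, 0.1087]
ft_force: [-4.1, -1.3, 7.9]
```

Contact at 108.7 mm, exactly as computed. I release and go above the three-pile at (588,-341).

```bash
python3 -m jog '[[[0,0,0.002,0,0,0,0],[0,0,0.002,0,0,0,0],[0,0,0.002,0,0,0,0],[0,0,0.002,0,0,0,0],[0,0,0.02,0,0,0,0],[0,0,0.05,0,0,0,0],[0,0,0.085,0,0,0,0],[0,0,0.115,0,0,0,0],[0,0,0.125,0,0,0,0],[0,0,0.125,0,0,0,0]]]'|egrep 'eef|width'
python3 -m jog '[[[0.003,-0.03,0,0,0,-3,0],[0.005,-0.065,0,0,0,-6,0],[0.007,-0.105,0,0,0,-6,0],[0.01,-0.145,0,0,0,-6,0],[0.013,-0.185,0,0,0,-6,0],[0.016,-0.225,0,0,0,-6,0],[0.018,-0.26,0,0,0,-6,0],[0.02,-0.295,0,0,0,-6,0],[0.022,-0.315,0,0,0,-6,0],[0.022,-0.32,0,0,0,-6,0]]]'|egrep 'eef|width'
python3 -m jog '[[[0.003,-0.03,0,0,0,0,0],[0.005,-0.065,0,0,0,0,0],[0.007,-0.105,0,0,0,0,0],[0.01,-0.145,0,0,0,0,0],[0.013,-0.185,0,0,0,0,0],[0.016,-0.22,0,0,0,0,0],[0.018,-0.25,0,0,0,0,0],[0.02,-0.275,-0.03,0,0,0,0],[0.02,-0.288,-0.07,0,0,0,0],[0.02,-0.288,-0.11,0,0,0,0]]]'
python3 -m jog '[[[0,0,-0.01,0,0,0,0],[0,0,-0.01,0,0,0,0],[0,0,-0.01,0,0,0,0],[0,0,-0.01,0,0,0,0]]]'|egrep 'eef'; python3 st.py
python3 - <<'E'
from h import *
a=bot.camera("side");cv2.imwrite("pics/s6.png",a);b=bot.camera("top");cv2.imwrite("pics/t6.png",b)
x=cv2.resize(a[150:230,150:290],(400,229),interpolation=cv2.INTER_CUBIC);y=cv2.resize(a[240:340,290:420],(400,308),interpolation=cv2.INTER_CUBIC)
c=cv2.resize(b[165:245,110:170],(231,308),interpolation=cv2.INTER_CUBIC)
o=np.zeros((540,640,3),np.uint8);o[:229,:400]=x;o[230:538,:400]=y;o[230:538,405:636]=c;cv2.imwrite("pics/v10.png",o)
E
```

```text
eef_pos: [0.5482, 0.2679, 0.2355]
grip_width: 0.0853
eef_pos: [0.5674, -0.0567, 0.2291]
grip_width: 0.0854
clock: 16.7
eef_pos: [0.5884, -0.3439, 0.1195]
tool_rot: [0.089, 0.996, -0.001, 0.001]
ft_force: [0.0, 1.1, -0.0]
grip_width: 0.0855
eef_pos: [0.5903, -0.3408, 0.1146]
t 17.03 tcp [ 590.3 -340.8  114.6] jawdir 80.0 zdir [ 0.004 -0.002 -1.   ] F [0.9 0.2 0.3] w 85.3 tip 0.008 q6 -0.35
```

View pics/v10.png

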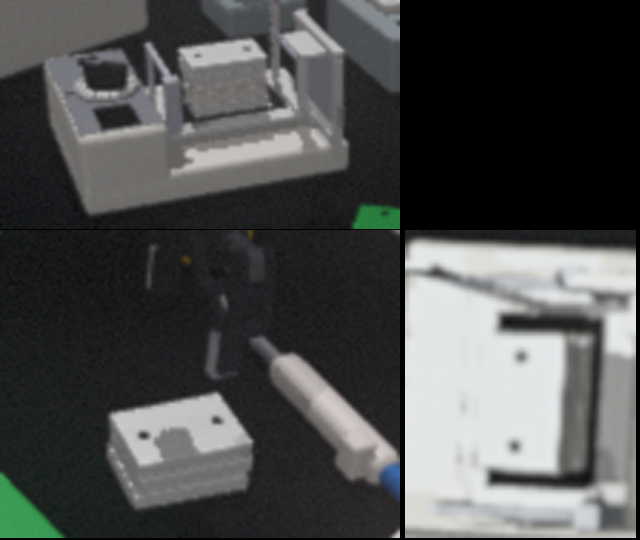

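The stack is neat, and the gripper is above the three-pile. I'll take its top two plates, with the tips stopping about 3 mm above plate1.

```bash
python3 -m jog '[[[-0.001,0,-0.03,0,0,0,0],[-0.001,0,-0.055,0,0,0,0],[-0.001,0,-0.075,0,0,0,0],[-0.001,0,-0.085,0,0,0,0],[-0.001,0,-0.09,0,0,0,0],[-0.001,0,-0.09,0,0,0,0],[-0.001,0,-0.09,0,0,0,0]]]'|grep eef; python3 -m jog '[[[0,0,0,0,0,0,255],[0,0,0,0,0,0,255],[0,0,0,0,0,0,255],[0,0,0,0,0,0,255],[0,0,0,0,0,0,255],[0,0,0,0,0,0,255],[0,0,0,0,0,0,255],[0,0,0,0,0,0,255]]]'; python3 -m jog '[[[0,0,0.006,0,0,0,255],[0,0,0.015,0,0,0,255],[0,0,0.03,0,0,0,255],[0,0,0.045,0,0,0,255],[0,0,0.05,0,0,0,255],[0,0,0.05,0,0,0,255]]]'; python3 st.py
python3 - <<'E'
from h import *
a=bot.camera("side");cv2.imwrite("pics/s7.png",a)
cv2.imwrite("pics/v11.png",cv2.resize(a[220:350,280:420],None,fx=4,fy=4,interpolation=cv2.INTER_CUBIC))
E
```

```text
eef_pos: [0.5885, -0.3415, 0.0236]
clock: 18.38
eef_pos: [0.5885, -0.3421, 0.0239]
tool_rot: [0.088, 0.996, -0.001, 0.002]
ft_force: [0.0, -0.0, 5.6]
grip_width: 0.0526
clock: 18.88
eef_pos: [0.5884, -0.3415, 0.0738]
tool_rot: [0.087, 0.996, -0.001, 0.002]
ft_force: [-0.9, -0.4, -4.2]
grip_width: 0.0524
t 18.88 tcp [ 588.4 -341.5   73.8] jawdir 80.0 zdir [ 0.003 -0.001 -1.   ] F [-0.9 -0.4 -4.2] w 52.4 tip 0.008 q6 -0.35
```

View pics/v11.png

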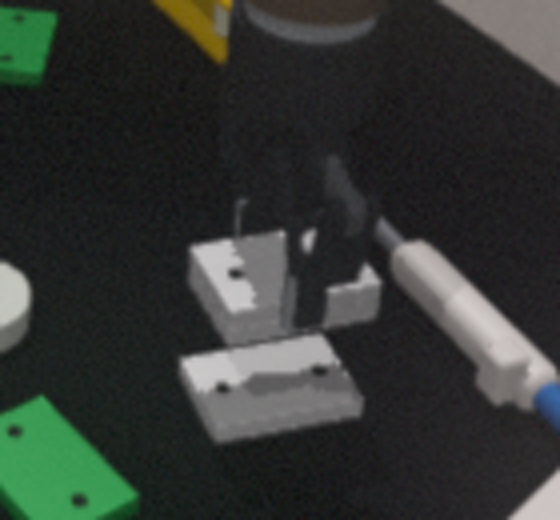

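Two plates are held and plate1 is left on the bench. Carrying them to the stack.

```bash
python3 -m jog '[[[0,0,0.02,0,0,0,255],[0,0,0.05,0,0,0,255],[0,0,0.085,0,0,0,255],[0,0,0.12,0,0,0,255],[0,0,0.15,0,0,0,255],[0,0,0.162,0,0,0,255],[0,0,0.165,0,0,0,255]]]'|grep eef
python3 -m jog '[[[-0.001,0.02,0,0,0,2,255],[-0.003,0.05,0,0,0,4,255],[-0.005,0.085,0,0,0,6,255],[-0.008,0.12,0,0,0,6,255],[-0.01,0.155,0,0,0,6,255],[-0.013,0.19,0,0,0,6,255],[-0.015,0.225,0,0,0,6,255],[-0.017,0.26,0,0,0,6,255],[-0.02,0.295,0,0,0,6,255],[-0.02,0.33,0,0,0,6,255]]]'|grep -E 'eef|width'
python3 -m jog '[[[-0.003,0.035,0,0,0,0,255],[-0.005,0.07,0,0,0,0,255],[-0.008,0.105,0,0,0,0,255],[-0.01,0.14,0,0,0,0,255],[-0.012,0.175,0,0,0,0,255],[-0.015,0.21,0,0,0,0,255],[-0.018,0.24,0,0,0,0,255],[-0.02,0.262,0,0,0,0,255],[-0.0205,0.274,0,0,0,0,255],[-0.0205,0.278,0,0,0,0,255]]]'|grep -E 'eef|width'
python3 -m jog '[[[0,0,0,0,0,0,255],[0,0,-0.02,0,0,0,255],[0,0,-0.045,0,0,0,255],[0,0,-0.07,0,0,0,255],[0,0,-0.09,0,0,0,255],[0,0,-0.099,0,0,0,255],[0,0,-0.102,0,0,0,255],[0,0,-0.102,0,0,0,255],[0,0,-0.102,0,0,0,255]]]'; python3 st.py
```

```text
eef_pos: [0.5884, -0.3416, 0.2399]
eef_pos: [0.5651, -0.0093, 0.2341]
grip_width: 0.0527
eef_pos: [0.5455, 0.2686, 0.2343]
grip_width: 0.0527
clock: 21.93
eef_pos: [0.5479, 0.2666, 0.1361]
tool_rot: [0.036, 0.999, 0.0, 0.001]
ft_force: [1.1, 0.3, -2.1]
grip_width: 0.0527
t 21.93 tcp [547.9 266.6 136.1] jawdir 85.9 zdir [ 0.002  0.001 -1.   ] F [ 1.1  0.3 -2.1] w 52.7 tip 0.008 q6 0.52
```

```bash
for i in 1 2 3 4; do python3 -m jog '[[[0,0,-0.001,0,0,0,255],[0,0,-0.001,0,0,0,255]]]'|egrep 'eef|force'; done
```

```text
eef_pos: [0.5478, 0.2673, 0.1353]
ft_force: [-0.1, -0.4, -2.8]
eef_pos: [0.5471, 0.2672, 0.1334]
ft_force: [0.5, 1.2, -3.0]
eef_pos: [0.547, 0.2672, 0.132]
ft_force: [-0.3, 0.2, -2.7]
eef_pos: [0.547, 0.2672, 0.1319]
ft_force: [-1.8, -0.7, 4.5]
```

Contact at 131.9 mm, as predicted. I release and re-measure plate1.

```bash
python3 -m jog '[[[0,0,0.002,0,0,0,0],[0,0,0.002,0,0,0,0],[0,0,0.002,0,0,0,0],[0,0,0.002,0,0,0,0],[0,0,0.02,0,0,0,0],[0,0,0.05,0,0,0,0],[0,0,0.085,0,0,0,0],[0,0,0.105,0,0,0,0],[0,0,0.105,0,0,0,0]]]'|egrep 'eef|width'
python3 - <<'E'
from h import *; from chk import contours
im=bot.camera("top");cv2.imwrite("pics/t8.png",im)
for c,s,a,A in contours(im,"top"):
    if 350<c[0]<410 and 160<c[1]<230 and A>200:
        b=cv2.boxPoints((c,s,a));w=np.array([onz("top",*p,.012)[:2] for p in b])
        print(np.round(onz("top",*c,.012)*1000,1),s,A)
        for i in range(2): v=w[i+1]-w[i];print(round(np.linalg.norm(v)*1000,1),round(np.degrees(np.arctan2(v[1],v[0])),1))
E
```

```text
eef_pos: [0.5494, 0.2682, 0.2419]
grip_width: 0.0855
[ 585.7 -345.3   12. ] (21.665237426757812, 32.613712310791016) 653.5
87.9 -11.4
58.9 -100.4
```

```bash

python3 -m jog '[[[0.003,-0.03,0,0,0,-3,0],[0.005,-0.065,0,0,0,-7,0],[0.007,-0.105,0,0,0,-7,0],[0.01,-0.145,0,0,0,-7,0],[0.013,-0.185,0,0,0,-7,0],[0.016,-0.225,0,0,0,-7,0],[0.018,-0.26,0,0,0,-7,0],[0.02,-0.295,0,0,0,-7,0],[0.022,-0.315,0,0,0,-7,0],[0.022,-0.32,0,0,0,-7,0]]]'|egrep 'eef|width'
python3 -m jog '[[[0.003,-0.03,0,0,0,0,0],[0.005,-0.065,0,0,0,0,0],[0.007,-0.105,0,0,0,0,0],[0.01,-0.145,0,0,0,0,0],[0.013,-0.185,0,0,0,0,0],[0.016,-0.22,0,0,0,0,0],[0.017,-0.255,0,0,0,0,0],[0.0175,-0.28,-0.03,0,0,0,0],[0.0175,-0.292,-0.07,0,0,0,0],[0.0175,-0.292,-0.11,0,0,0,0]]]'|grep eef
python3 -m jog '[[[0,0,-0.03,0,0,0,0],[0,0,-0.06,0,0,0,0],[0,0,-0.085,0,0,0,0],[0,0,-0.105,0,0,0,0],[0,0,-0.113,0,0,0,0],[0,0,-0.117,0,0,0,0],[0,0,-0.117,0,0,0,0]]]'|grep eef; python3 st.py
python3 -m jog '[[[0,0,0,0,0,0,255],[0,0,0,0,0,0,255],[0,0,0,0,0,0,255],[0,0,0,0,0,0,255],[0,0,0,0,0,0,255],[0,0,0,0,0,0,255],[0,0,0,0,0,0,255],[0,0,0,0,0,0,255]]]'; python3 -m jog '[[[0,0,0.01,0,0,0,255],[0,0,0.03,0,0,0,255],[0,0,0.06,0,0,0,255],[0,0,0.07,0,0,0,255],[0,0,0.07,0,0,0,255],[0,0,0.07,0,0,0,255]]]'; python3 st.py
```

```text
eef_pos: [0.5682, -0.0568, 0.2341]
grip_width: 0.0854
eef_pos: [0.5865, -0.3481, 0.1242]
eef_pos: [0.586, -0.3441, 0.0077]
t 25.65 tcp [ 586.  -344.1    7.7] jawdir 79.0 zdir [-0.002  0.001 -1.   ] F [0.3 0.4 0.4] w 85.2 tip 0.008 q6 -0.34
clock: 26.32
eef_pos: [0.5878, -0.3458, 0.0113]
tool_rot: [0.096, 0.995, -0.001, 0.002]
ft_force: [-0.3, 0.6, 6.5]
grip_width: 0.0518
clock: 26.82
eef_pos: [0.5867, -0.3452, 0.0794]
tool_rot: [0.096, 0.995, -0.0, 0.001]
ft_force: [-0.1, -0.5, -2.0]
grip_width: 0.0523
t 26.82 tcp [ 586.7 -345.2   79.4] jawdir 79.0 zdir [ 0.001 -0.001 -1.   ] F [-0.1 -0.5 -2. ] w 52.3 tip 0.008 q6 -0.34
```

```bash
python3 -m jog '[[[0,0,0.02,0,0,0,255],[0,0,0.05,0,0,0,255],[0,0,0.085,0,0,0,255],[0,0,0.12,0,0,0,255],[0,0,0.15,0,0,0,255],[0,0,0.16,0,0,0,255],[0,0,0.16,0,0,0,255]]]'|grep eef
python3 -m jog '[[[-0.001,0.02,0,0,0,2,255],[-0.003,0.05,0,0,0,4,255],[-0.005,0.085,0,0,0,7,255],[-0.008,0.12,0,0,0,7,255],[-0.01,0.155,0,0,0,7,255],[-0.013,0.19,0,0,0,7,255],[-0.015,0.225,0,0,0,7,255],[-0.017,0.26,0,0,0,7,255],[-0.02,0.295,0,0,0,7,255],[-0.02,0.33,0,0,0,7,255]]]'|grep -E 'eef|width'
python3 -m jog '[[[-0.003,0.035,0,0,0,0,255],[-0.005,0.07,0,0,0,0,255],[-0.008,0.105,0,0,0,0,255],[-0.01,0.14,0,0,0,0,255],[-0.012,0.175,0,0,0,0,255],[-0.015,0.21,0,0,0,0,255],[-0.018,0.24,0,0,0,0,255],[-0.0195,0.265,0,0,0,0,255],[-0.0195,0.278,0,0,0,0,255],[-0.0195,0.282,0,0,0,0,255]]]'|grep -E 'eef|width'
python3 -m jog '[[[0,0,0,0,0,0,255],[0,0,-0.02,0,0,0,255],[0,0,-0.045,0,0,0,255],[0,0,-0.065,0,0,0,255],[0,0,-0.076,0,0,0,255],[0,0,-0.08,0,0,0,255],[0,0,-0.081,0,0,0,255],[0,0,-0.081,0,0,0,255],[0,0,-0.081,0,0,0,255]]]'; python3 st.py
```

```text
eef_pos: [0.5874, -0.3456, 0.241]
eef_pos: [0.5639, -0.0134, 0.2352]
grip_width: 0.0517
eef_pos: [0.5454, 0.2687, 0.2355]
grip_width: 0.0519
clock: 29.82
eef_pos: [0.5478, 0.2666, 0.159]
tool_rot: [0.036, 0.999, 0.0, 0.001]
ft_force: [-0.4, -0.1, -1.9]
grip_width: 0.0519
t 29.82 tcp [547.8 266.6 159. ] jawdir 85.9 zdir [ 0.002  0.001 -1.   ] F [-0.4 -0.1 -1.9] w 51.9 tip 0.008 q6 0.52
```

```bash
for i in 1 2 3 4; do python3 -m jog '[[[0,0,-0.001,0,0,0,255],[0,0,-0.001,0,0,0,255]]]'|egrep 'eef|force'; done
```

```text
eef_pos: [0.5474, 0.2671, 0.1577]
ft_force: [0.2, -0.3, -1.0]
eef_pos: [0.5469, 0.2671, 0.156]
ft_force: [-0.3, 0.2, -2.1]
eef_pos: [0.547, 0.2672, 0.1554]
ft_force: [-0.4, -0.0, 1.1]
eef_pos: [0.547, 0.2672, 0.1553]
ft_force: [-1.7, -0.4, 6.1]
```

The final plate touched down at the predicted height. I release, back away and look at the stack and the gate.

```bash
python3 -m jog '[[[0,0,0.002,0,0,0,0],[0,0,0.002,0,0,0,0],[0,0,0.002,0,0,0,0],[0,0,0.002,0,0,0,0],[0,0,0.02,0,0,0,0],[0,0,0.05,0,0,0,0],[0,0,0.085,0,0,0,0],[0,0,0.105,0,0,0,0],[0,0,0.105,0,0,0,0]]]'|egrep 'eef|width'
python3 -m jog '[[[0,-0.03,0,0,0,0,255],[0,-0.065,0,0,0,0,255],[0,-0.105,0,0,0,0,255],[0,-0.145,0,0,0,0,255],[0,-0.185,0,0,0,0,255],[0,-0.22,0,0,0,0,255],[0,-0.25,0,0,0,0,255],[0,-0.27,0,0,0,0,255],[0,-0.28,0,0,0,0,255],[0,-0.28,0,0,0,0,255]]]'|egrep 'eef|width'
python3 - <<'E'
from h import *
a=bot.camera("side");cv2.imwrite("pics/s9.png",a);b=bot.camera("top");cv2.imwrite("pics/t9.png",b)
x=cv2.resize(a[130:225,155:285],(390,285),interpolation=cv2.INTER_CUBIC)
c=cv2.resize(b[155:255,95:225],(390,300),interpolation=cv2.INTER_CUBIC)
o=np.zeros((300,800,3),np.uint8);o[:285,:390]=x;o[:,400:790]=c;cv2.imwrite("pics/v12.png",o)
E
```

```text
eef_pos: [0.5492, 0.2682, 0.2647]
grip_width: 0.0855
eef_pos: [0.5465, -0.0149, 0.258]
grip_width: -0.0
```

View pics/v12.png

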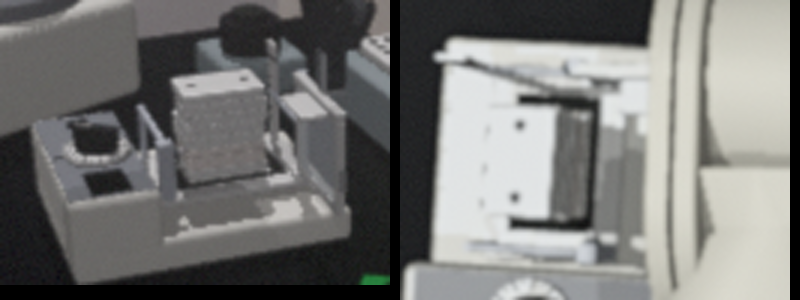

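The stack is complete and neat: box second from the bottom, top plate near the gauge line, gate still open. Computing the gate geometry.

```bash
python3 - <<'E'
from h import *
C=lambda x,y:(85+x/4,155+y/4)
S=lambda x,y:(155+x/6,150+y/6)
for n,a,b in (("free",(475,98),(680,100)),("hinge",(265,88),(600,28))):
    p,e=tri("top",*C(*a),"side",*S(*b));print(n,np.round(p*1000),round(e*1000,1),np.round(onz("top",*C(*a),.174)*1000))
a=np.radians(-4.1);ex=np.array([np.cos(a),np.sin(a)]);ey=np.array([-np.sin(a),np.cos(a)]);c0=np.array([.5467,.2672])
for n,q in (("free",(475,98)),("hinge",(265,88)),("lip far",(440,155))):
    p=onz("top",*C(*q),.174)[:2]-c0;print(n,"shaker frame",np.round([p@ex*1000,p@ey*1000]))
h=[onz("top",95+x/3,155+y/3,.156) for x,y in((120,125),(115,197))]
print("stack top",np.round((h[0]+h[1])/2*1000),np.linalg.norm(h[0]-h[1]))
E
```

```text
free [607.  98. 181.] 0.5 [608.  99. 174.]
hinge [617. 220. 172.] 3.1 [615. 220. 174.]
free shaker frame [  73. -163.]
hinge shaker frame [ 72. -42.]
lip far shaker frame [  39. -145.]
stack top [545. 266. 156.] 0.05583121332569636
```

```bash
python3 - <<'E'
import numpy as np
a=np.radians(-4.1);R=np.array([[np.cos(a),-np.sin(a)],[np.sin(a),np.cos(a)]]);H=np.array([.615,.220])
def P(th,d,r=.085): return H+R@(r*np.array([-np.cos(th),-np.sin(th)])+d*np.array([np.sin(th),-np.cos(th)]))
p0=np.array([.5465,-.013]);print("start",np.round(P(1.6,.045)-p0,3))
s=P(1.6,.045)
for th in [1.5,1.35,1.2,1.05,.9,.75,.6,.45,.35,.25,.15,.05,0,-.05]:print(th,np.round(P(th,.018)-s,3))
E
```

```text
start [0.11  0.146]
1.5 [-0.036  0.   ]
1.35 [-0.049  0.   ]
1.2 [-0.061  0.002]
1.05 [-0.074  0.006]
0.9 [-0.086  0.012]
0.75 [-0.096  0.019]
0.6 [-0.106  0.028]
0.45 [-0.114  0.039]
0.35 [-0.118  0.046]
0.25 [-0.122  0.054]
0.15 [-0.125  0.062]
0.05 [-0.127  0.071]
0 [-0.127  0.075]
-0.05 [-0.128  0.079]
```

```bash
python3 -m jog '[[[0.025,0.033,0,0,0,0,255],[0.05,0.066,0,0,0,0,255],[0.075,0.1,0,0,0,0,255],[0.1,0.133,0,0,0,0,255],[0.11,0.146,0,0,0,0,255],[0.11,0.146,0,0,0,0,255],[0.11,0.146,-0.03,0,0,0,255],[0.11,0.146,-0.06,0,0,0,255],[0.11,0.146,-0.085,0,0,0,255],[0.11,0.146,-0.092,0,0,0,255]]]'
python3 -m jog '[[[0,0,0,0,0,0,255],[0,0,0,0,0,0,255],[-0.018,0,0,0,0,0,255],[-0.03,0,0,0,0,0,255],[-0.036,0,0,0,0,0,255],[-0.043,0,0,0,0,0,255],[-0.049,0,0,0,0,0,255],[-0.055,0.001,0,0,0,0,255],[-0.061,0.002,0,0,0,0,255]]]'
python3 -m jog '[[[-0.006,0.002,0,0,0,0,255],[-0.013,0.004,0,0,0,0,255],[-0.019,0.007,0,0,0,0,255],[-0.025,0.01,0,0,0,0,255],[-0.03,0.014,0,0,0,0,255],[-0.035,0.017,0,0,0,0,255],[-0.04,0.022,0,0,0,0,255],[-0.045,0.026,0,0,0,0,255]]]'; python3 st.py
python3 - <<'E'
from h import *
a=bot.camera("side");cv2.imwrite("pics/s10.png",a)
cv2.imwrite("pics/v13.png",cv2.resize(a[100:230,150:300],None,fx=4,fy=4,interpolation=cv2.INTER_CUBIC))
E
```

```text
clock: 33.0
eef_pos: [0.6533, 0.1337, 0.1614]
tool_rot: [0.034, 0.999, -0.001, -0.004]
ft_force: [-0.7, -0.1, -1.2]
grip_width: 0.0004
clock: 33.75
eef_pos: [0.596, 0.1351, 0.1675]
tool_rot: [0.035, 0.999, 0.0, 0.001]
ft_force: [0.8, 0.1, -0.5]
grip_width: 0.0001
clock: 34.42
eef_pos: [0.5503, 0.1615, 0.1668]
tool_rot: [0.035, 0.999, -0.0, -0.0]
ft_force: [0.9, -0.2, 0.6]
grip_width: -0.0
t 34.42 tcp [550.3 161.5 166.8] jawdir 86.0 zdir [-0. -0. -1.] F [ 0.9 -0.2  0.6] w -0.0 tip 0.008 q6 0.36
```

View pics/v13.png

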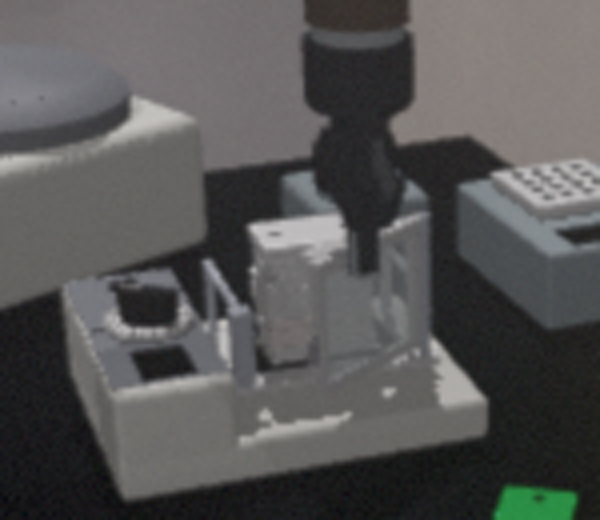

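The gate is following the finger and now stands about half shut. Continuing to the catch.

```bash
python3 -m jog '[[[-0.004,0.005,0,0,0,0,255],[-0.008,0.011,0,0,0,0,255],[-0.012,0.018,0,0,0,0,255],[-0.014,0.022,0,0,0,0,255],[-0.016,0.026,0,0,0,0,255],[-0.018,0.03,0,0,0,0,255],[-0.019,0.034,0,0,0,0,255]]]'|egrep 'eef|force'
python3 -m jog '[[[-0.001,0.003,0,0,0,0,255],[-0.001,0.006,0,0,0,0,255],[-0.001,0.008,0,0,0,0,255]]]'|egrep 'eef|force'
for i in 1 2; do python3 -m jog '[[[0,0.001,0,0,0,0,255],[0,0.002,0,0,0,0,255]]]'|egrep 'eef|force'; done
```

```text
eef_pos: [0.5315, 0.1954, 0.1668]
ft_force: [0.6, -1.2, -0.5]
eef_pos: [0.5308, 0.1995, 0.1667]
ft_force: [0.2, -15.0, 4.3]
eef_pos: [0.5308, 0.1997, 0.1667]
ft_force: [-0.8, -15.8, 4.0]
eef_pos: [0.5307, 0.2021, 0.1667]
ft_force: [-1.3, -10.0, 2.6]
```

```bash
for i in 1 2 3 4; do python3 -m jog '[[[0,0.001,0,0,0,0,255],[0,0.001,0,0,0,0,255]]]'|egrep 'eef|force'; done
```

```text
eef_pos: [0.5307, 0.2073, 0.1667]
ft_force: [-0.5, -4.4, 1.0]
eef_pos: [0.5307, 0.2073, 0.1668]
ft_force: [0.3, -6.4, 2.8]
eef_pos: [0.5307, 0.2074, 0.1668]
ft_force: [-0.6, -10.3, 2.6]
eef_pos: [0.5306, 0.2075, 0.1668]
ft_force: [-0.5, -12.1, 3.5]
```

The gate snapped (force drop, then a hard stop at y=207.4 mm). I back off and look at the dial and the gate.

```bash
python3 -m jog '[[[0,-0.02,0,0,0,0,255],[0,-0.04,0,0,0,0,255],[0,-0.05,0.03,0,0,0,255],[0,-0.06,0.065,0,0,0,200],[-0.02,-0.08,0.09,0,0,0,150],[-0.05,-0.105,0.09,0,0,0,120],[-0.08,-0.13,0.09,0,0,0,120],[-0.1,-0.16,0.09,0,0,0,120],[-0.11,-0.18,0.09,0,0,0,120],[-0.11,-0.18,0.09,0,0,0,120]]]'
python3 - <<'E'
from h import *
C=lambda x,y:(85+x/4,155+y/4)
b=bot.camera("top");cv2.imwrite("pics/t11.png",b)
t=cv2.resize(b[155:290,85:225],None,fx=5,fy=5,interpolation=cv2.INTER_CUBIC);cv2.imwrite("pics/v14.png",t)
print(np.round(onz("top",*C(212.5,428.5),.1)*1000),np.round(onz("top",*C(210,425),.126)*1000))
E
```

```text
clock: 37.13
eef_pos: [0.4186, 0.0291, 0.2574]
tool_rot: [0.037, 0.999, -0.0, 0.0]
ft_force: [-0.8, 0.2, -1.0]
grip_width: 0.0452
[416. 276. 100.] [420. 269. 126.]
```

View pics/v14.png

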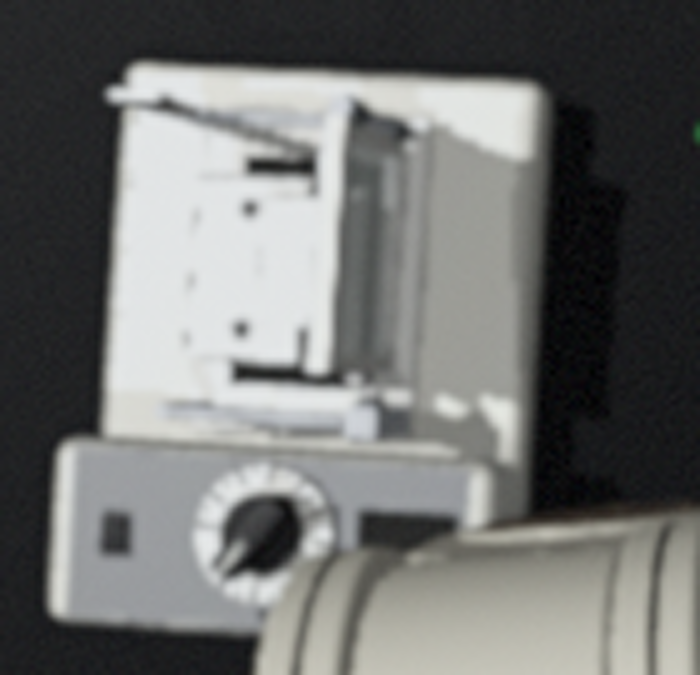

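The gate is shut: its rail now runs parallel to the platform. The dial pointer is from about (243,545) to (215,575). Measuring the bar angle and axis numerically.

```bash
cat > dial.py <<'E'
from h import *
import sys
def meas(f,zs=.1,zb=.126):
    g=cv2.cvtColor(cv2.imread(f),cv2.COLOR_BGR2GRAY);x0,y0=122,246
    G=cv2.resize(g[y0:y0+32,x0:x0+32],None,fx=8,fy=8,interpolation=cv2.INTER_CUBIC)
    toU=lambda p:(x0+(p[0]+.5)/8-.5,y0+(p[1]+.5)/8-.5)
    W=(G>165).astype(np.uint8);k=max(cv2.findContours(W,cv2.RETR_EXTERNAL,cv2.CHAIN_APPROX_NONE)[0],key=cv2.contourArea)
    c,r=cv2.minEnclosingCircle(k);e=cv2.fitEllipse(cv2.convexHull(k))
    print("ring",np.round(toU(c),2),round(r/8,2),"ell",np.round(toU(e[0]),2),np.round(np.array(e[1])/8,1),"world",np.round(onz("top",*toU(e[0]),zs)*1000,1))
    D=((G<85)).astype(np.uint8);n,l,s,ce=cv2.connectedComponentsWithStats(D)
    i=min([j for j in range(1,n) if s[j,4]>500],key=lambda j:np.hypot(*(ce[j]-128)))
    ys,xs=np.where(l==i);w=np.array([onz("top",*toU(p),zb)[:2] for p in zip(xs[::5],ys[::5])])
    m=w.mean(0);u,sv,vt=np.linalg.svd(w-m);v=vt[0]
    print("bar centroid",np.round(m*1000,1),"axis deg",round(np.degrees(np.arctan2(v[1],v[0]))%180,1),"aniso",round(sv[0]/sv[1],2))
    # pointer: whitish blob adjoining the bar, radius<0.8 ring
    yy,xx=np.mgrid[:256,:256];rr=np.hypot(xx-e[0][0],yy-e[0][1]);
    for th in (120,140):
        h=cv2.morphologyEx(D,cv2.MORPH_CLOSE,cv2.getStructuringElement(2,(41,41)))
        P=(G>th)&(rr<r*.72)&(h>0);print("ptr px",P.sum(),np.round(toU((xx[P].mean(),yy[P].mean())),1) if P.any() else "")
    return G
G=meas(sys.argv[1])
E
for f in t0 t9; do python3 dial.py pics/$f.png; done
python3 - <<'E'
import cv2
o=cv2.hconcat([cv2.resize(cv2.imread(f"pics/{f}.png")[244:280,120:156],(400,400),interpolation=cv2.INTER_CUBIC) for f in("t0","t9")])
cv2.imwrite("pics/v15.png",o)
E
```

```text
ring [136.44 261.32] 14.68 ell [136.72 261.45] [28.3 29.1] world [417.8 279.5 100. ]
bar centroid [420.4 268.4] axis deg 145.4 aniso 1.12
ptr px 218 [132.3 264.1]
ptr px 79 [132.1 264.3][ WARN:0@0.660] global loadsave.cpp:275 findDecoder imread_('pics/t0.png'): can't open/read file: check file path/integrity
Traceback (most recent call last):
  File "dial.py", line 21, in <module>
    G=meas(sys.argv[1])
  File "dial.py", line 4, in meas
    g=cv2.cvtColor(cv2.imread(f),cv2.COLOR_BGR2GRAY);x0,y0=122,246
cv2.error: OpenCV(4.12.0) /io/opencv/modules/imgproc/src/color.cpp:199: error: (-215:Assertion failed) !_src.empty() in function 'cvtColor'

[ WARN:0@0.023] global loadsave.cpp:275 findDecoder imread_('pics/t0.png'): can't open/read file: check file path/integrity
Traceback (most recent call last):
TypeError: 'NoneType' object is not subscriptable
```

```bash
python3 dial.py pics/top0.png
python3 - <<'E'
import cv2
o=cv2.hconcat([cv2.resize(cv2.imread(f"pics/{f}.png")[244:280,120:156],(400,400),interpolation=cv2.INTER_CUBIC) for f in("top0","t9")])
cv2.imwrite("pics/v15.png",o)
E
```

```text
ring [136.56 260.81] 14.15 ell [136.43 260.66] [26.9 28. ] world [419.7 280.3 100. ]Traceback (most recent call last):
  File "dial.py", line 21, in <module>
    G=meas(sys.argv[1])
  File "dial.py", line 12, in meas
    ys,xs=np.where(l==i);w=np.array([onz("top",*toU(p),zb)[:2] for p in zip(xs[::5],ys[::5])])
                                     ~~~^^^^^^^^^^^^^^^^^^
  File "h.py", line 9, in onz
    o,d=ray(cam,u,v);return o+d*(z-o[2])/d[2]
        ~~~^^^^^^^^^
  File "h.py", line 4, in ray
    m=bot.camera_model(cam);K=np.array(m["K"]);k1=m["k1"];T=np.array(m["T"])
ValueError: time passes only in moves, steps and waits
```

View pics/v15.png

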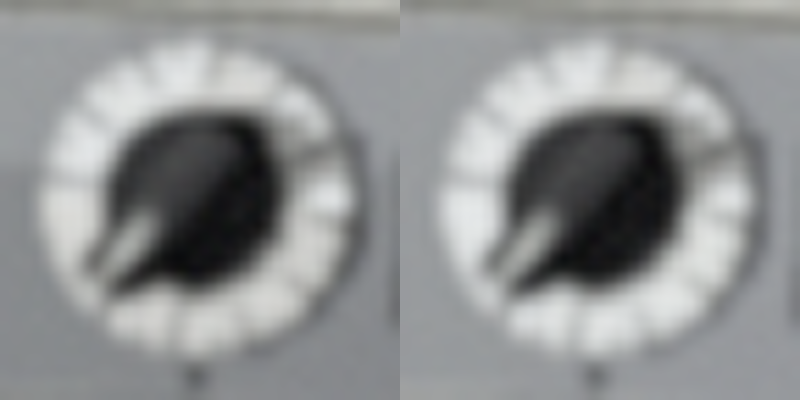

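The close view shows the bar axis about 38° clockwise of straight down in the image. Line 10 at about 98° agrees with that. The dial therefore reads about 0.62 rad. The jaws must finish perpendicular to the pointer's target direction (55.9° world), i.e. jaw direction -34.1°.

```bash
python3 - <<'E'
from h import *
f=lambda x,y:(120+(x+.5)/11.11-.5,244+(y+.5)/11.11-.5)
A=onz("top",*f(156,213),.126);B=onz("top",*f(197,198),.102);print(np.round(A*1000),np.round(B*1000))
a=np.radians(-4.1);R=np.array([[np.cos(a),-np.sin(a)],[np.sin(a),np.cos(a)]])
for p in(A,B):print(np.round(R.T@(p[:2]-[.5467,.2675])*1000))
E
python3 st.py
```

```text
[417. 278. 126.] [418. 277. 102.]
[-130.    1.]
[-129.    1.]
t 37.18 tcp [420.2  30.4 257.4] jawdir 85.8 zdir [ 0.001  0.001 -1.   ] F [ 0.7 -0.7  0.3] w 45.0 tip 0.008 q6 0.14
```

```bash
python3 -m jog '[[[0,0.03,0,0,0,-6,120],[-0.001,0.065,0,0,0,-12,120],[-0.001,0.1,0,0,0,-18,120],[-0.002,0.135,0,0,0,-24,120],[-0.002,0.17,0,0,0,-30,120],[-0.003,0.205,0,0,0,-35.5,120],[-0.003,0.235,0,0,0,-35.5,120],[-0.003,0.247,0,0,0,-35.5,120],[-0.003,0.247,0,0,0,-35.5,120],[-0.003,0.247,0,0,0,-35.5,120]]]'|grep eef
python3 -m jog '[[[0,0,-0.03,0,0,0,120],[0,0,-0.065,0,0,0,120],[0,0,-0.095,0,0,0,120],[0,0,-0.115,0,0,0,120],[0,0,-0.125,0,0,0,120],[0,0,-0.125,0,0,0,120],[0,0,-0.125,0,0,0,120]]]'|egrep 'eef|force';python3 st.py
python3 -m jog '[[[0,0,-0.005,0,0,0,120],[0,0,-0.01,0,0,0,120],[0,0,-0.013,0,0,0,120],[0,0,-0.013,0,0,0,120]]]'|egrep 'eef|force';python3 st.py
```

```text
eef_pos: [0.4176, 0.279, 0.2562]
eef_pos: [0.4183, 0.2774, 0.1323]
ft_force: [-0.4, -0.4, 0.2]
t 38.6 tcp [418.3 277.4 132.3] jawdir 50.4 zdir [ 0. -0. -1.] F [-0.4 -0.4  0.2] w 45.4 tip 0.008 q6 1.28
eef_pos: [0.4178, 0.278, 0.1187]
ft_force: [0.0, 0.0, -0.8]
t 38.93 tcp [417.8 278.  118.7] jawdir 50.5 zdir [-0.  0. -1.] F [ 0.   0.  -0.8] w 45.1 tip 0.008 q6 1.28
```

Positioned on the bar. I close, then turn -84.6° clockwise.

```bash
python3 -m jog '[[[0,0,0,0,0,0,255],[0,0,0,0,0,0,255],[0,0,0,0,0,0,255],[0,0,0,0,0,0,255],[0,0,0,0,0,0,255],[0,0,0,0,0,0,255]]]'; python3 -m jog '[[[0,0,0,0,0,-4,255],[0,0,0,0,0,-8,255],[0,0,0,0,0,-13,255],[0,0,0,0,0,-18,255],[0,0,0,0,0,-23,255],[0,0,0,0,0,-28,255],[0,0,0,0,0,-33,255],[0,0,0,0,0,-38,255],[0,0,0,0,0,-42,255],[0,0,0,0,0,-42,255]]]'; python3 st.py
```

```text
clock: 39.43
eef_pos: [0.4191, 0.2794, 0.1196]
tool_rot: [0.338, 0.941, 0.002, 0.001]
ft_force: [2.3, 5.1, -0.4]
grip_width: 0.0121
clock: 40.27
eef_pos: [0.4202, 0.2801, 0.1196]
tool_rot: [0.654, 0.757, 0.003, 0.0]
ft_force: [6.1, 6.7, -3.6]
grip_width: 0.0126
t 40.27 tcp [420.2 280.1 119.6] jawdir 8.3 zdir [ 0.005  0.004 -1.   ] F [ 6.1  6.7 -3.6] w 12.6 tip 0.008 q6 2.01
```

```bash
python3 -m jog '[[[0.001,0.001,0,0,0,-4,255],[0.002,0.002,0,0,0,-8,255],[0.002,0.002,0,0,0,-13,255],[0.002,0.002,0,0,0,-18,255],[0.002,0.002,0,0,0,-23,255],[0.002,0.002,0,0,0,-28,255],[0.002,0.002,0,0,0,-33,255],[0.002,0.002,0,0,0,-38,255],[0.002,0.002,0,0,0,-42.4,255],[0.002,0.002,0,0,0,-42.4,255]]]'; python3 -m jog '[[[0,0,0,0,0,0,255],[0,0,0,0,0,0,255],[0,0,0,0,0,0,255]]]'|grep force; python3 st.py
```

```text
clock: 41.1
eef_pos: [0.4217, 0.28, 0.1196]
tool_rot: [0.883, 0.469, 0.002, 0.001]
ft_force: [5.3, 0.1, -0.4]
grip_width: 0.0124
ft_force: [4.9, 0.4, 0.3]
t 41.35 tcp [421.7 280.  119.6] jawdir -33.9 zdir [ 0.004  0.    -1.   ] F [4.9 0.4 0.3] w 12.4 tip 0.008 q6 2.75
```

```bash
python3 -m jog '[[[0,0,0,0,0,0,120],[0,0,0,0,0,0,120],[0,0,0,0,0,0,120],[0,0,0,0,0,0,120],[0,0,0.03,0,0,0,120],[0,0,0.065,0,0,0,120],[0,0,0.1,0,0,0,120],[0,0,0.13,0,0,0,120],[0,0,0.14,0,0,0,120]]]'|egrep 'eef|width'
python3 -m jog '[[[0,-0.03,0,0,0,7,120],[0,-0.065,0,0,0,14,120],[0,-0.105,0,0,0,21,120],[0,-0.145,0,0,0,28,120],[0,-0.185,0,0,0,35,120],[0,-0.225,0,0,0,42,120],[0,-0.26,0,0,0,49,120],[0,-0.29,0,0,0,56,120],[0,-0.31,0,0,0,63,120],[0,-0.31,0,0,0,63,120]]]'|egrep 'eef|clock'
python3 -m jog '[[[0,-0.03,0,0,0,0,120],[0,-0.06,0,0,0,0,120],[0,-0.06,0,0,0,0,120]]]'|egrep 'eef|clock'
python3 - <<'E'
from h import *
a=bot.camera("side");cv2.imwrite("pics/s16.png",a);b=bot.camera("top");cv2.imwrite("pics/t16.png",b)
x=cv2.resize(b[244:280,120:156],(400,400),interpolation=cv2.INTER_CUBIC)
y=cv2.resize(a[130:225,155:285],(400,292),interpolation=cv2.INTER_CUBIC)
z=cv2.resize(b[160:260,95:195],(200,200),interpolation=cv2.INTER_CUBIC)
o=np.zeros((500,800,3),np.uint8);o[:400,:400]=x;o[:292,400:]=y;o[295:495,400:600]=z;cv2.imwrite("pics/v16.png",o)
E
```

```text
eef_pos: [0.4212, 0.281, 0.2638]
grip_width: 0.0451
clock: 42.93
eef_pos: [0.4189, -0.0338, 0.2582]
clock: 43.18
eef_pos: [0.4192, -0.0936, 0.2581]
```

View pics/v16.png

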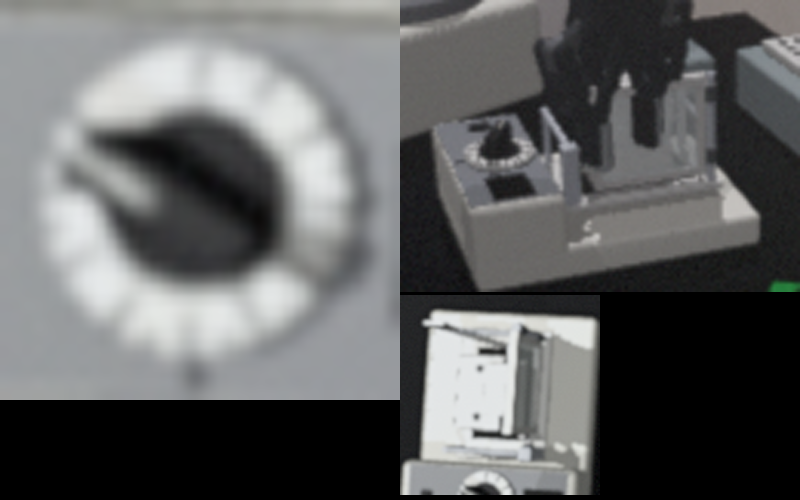

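The gate is shut and the stack is in place. The dial pointer is at (75,150) from centre (150,200), about 120° past the index. The line nearest the index looks a few degrees off, so I check it numerically.

```bash
cat > ring.py <<'E'
from h import *
from scipy.ndimage import map_coordinates,gaussian_filter1d
from scipy.optimize import least_squares
M={k:np.array(v) for k,v in bot.camera_model("top").items()}
def pr(P):
    c=(P-M["T"][:3,3])@M["T"][:3,:3];s=c[...,:2]/c[...,2:];s=s*(1+M["k1"]*(s**2).sum(-1,keepdims=True))
    return s[...,0]*M["K"][0,0]+M["K"][0,2],s[...,1]*M["K"][1,1]+M["K"][1,2]
phi=np.radians(np.arange(0,360,1.)) # clockwise from shaker -x
th=np.radians(175.9)-phi
def samp(g,c,r,z):
    P=np.stack([c[0]+np.outer(np.cos(th),r),c[1]+np.outer(np.sin(th),r),np.full((360,len(r)),z)],-1)
    u,v=pr(P);return map_coordinates(g,[v,u],order=1)
for f in("top0","t16"):
    g=cv2.cvtColor(cv2.imread(f"pics/{f}.png"),cv2.COLOR_BGR2GRAY).astype(float)
    for z in(.098,.103):
        c=np.array([.418,.277])
        for _ in range(4):
            r=np.arange(.028,.042,.0005);S=gaussian_filter1d(samp(g,c,r,z),2,axis=1)
            e=r[1:][np.argmin(np.diff(S,axis=1),axis=1)]
            q=least_squares(lambda p:e-(p[2]+p[0]*np.cos(th)+p[1]*np.sin(th)),[0,0,.034],loss="soft_l1",f_scale=.001).x
            c=c+q[:2]
        I=samp(g,c,np.arange(.026,.032,.001),z).mean(1);I=gaussian_filter1d(I,1.5,mode="wrap");D=I-gaussian_filter1d(I,12,mode="wrap")
        loc=[(i if i<181 else i-360,round(D[i])) for i in range(360) if D[i]<D[i-1] and D[i]<=D[(i+1)%360] and D[i]<-6]
        F=np.sum(-D*np.exp(1j*12*phi));ph=np.degrees(np.angle(F))/12
        X=samp(g,c,np.arange(.037,.043,.001),.095).mean(1);X=np.r_[X[-40:],X[:40]];
        print(f,z,"c",np.round(c*1000,1),"R",round(q[2]*1000,1),"phase mod30",round(ph,1),"index at",np.argmin(X)-40,loc)
E
python3 ring.py
```

```text
top0 0.098 c [417.5 279.6] R 34.4 phase mod30 5.5 index at -2 [(5, -10), (37, -25), (55, -19), (95, -13), (125, -12), (156, -10), (-174, -13), (-114, -31), (-84, -9), (-55, -10), (-26, -10)]
top0 0.103 c [418.  277.8] R 34.2 phase mod30 5.6 index at 0 [(5, -10), (37, -25), (55, -18), (95, -13), (125, -12), (156, -10), (-174, -13), (-114, -31), (-84, -9), (-55, -10), (-26, -10)]
t16 0.098 c [417.7 279.6] R 34.4 phase mod30 -0.2 index at -2 [(29, -14), (59, -10), (96, -28), (119, -23), (180, -13), (-150, -13), (-121, -14), (-62, -32), (-30, -10), (-2, -10)]
t16 0.103 c [418.1 277.9] R 34.2 phase mod30 -0.3 index at 0 [(29, -14), (59, -10), (96, -27), (119, -22), (180, -13), (-150, -13), (-121, -14), (-62, -32), (-30, -10), (-2, -10)]
```

The ring analysis puts the skirt lines at multiples of 30° from the index (offset -0.3°) and the index at 0°. Before the turn it read 35.5°. The dial is at 4, the gate is shut and the arm is clear, so I hand in.

```bash
python3 -c "
from workcell import bot
print(bot.job_done())"; python3 st.py 2>&1|tail -1
```

```text
the job is handed in; nothing more can be done
None
the job is handed in; nothing more can be done
```

I loaded the shaker, shut the gate, turned the dial to 4 and handed the job in at about 43 s; no verdict was reported.

**What I did**
- **Stack:** only one white box was present, and plate6 was already on the platform. I laid the box on plate6, then all five bench plates on top: the pile of two together, then the top two of the three, then the last one. That is 24 + 6×12 = 96 mm, and no plates were left over.
- **Gate:** I pushed it shut with the closed fingers. It went over the catch at about 15 N, then stopped hard.
- **Dial:** I gripped the bar and turned it about 85° clockwise.

**Last checks**
- **Stack:** each piece touched down within about 0.1 mm of the height I had worked out. The top plate measured about 2 mm from the platform centre.
- **Gate:** its rail runs parallel to the platform in the last top picture. The final side view of the stack was hidden behind the gripper, so I relied on the top picture there.
- **Dial:** the skirt lines sit within about 0.3° of whole numbers and the pointer reads about 120°, which is 4. By eye I first thought it was 4 to 5° off, but the measurement did not bear that out.
- **Disagreements:** two-camera heights read 2 to 3 mm high, so I used the stated heights with the touch-down contacts. The camera placed the dial axis about 3 to 4 mm from where the grip settled, which did no harm. One camera-model call failed during a measuring script, and I reran it another way.
- **Not checked:** I did not re-measure the bystanders at the end, but no move came near them except above the bench.

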